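# Make the analyser's sample stage ready to measure

### The arm

A 7-joint arm with a two-finger parallel gripper is mounted at the origin on the work surface. World frame = base frame: x ahead of the robot, y to its left, z up, the work surface at z = 0. Lengths are in m, angles in rad, forces in N, time in s.
With the tool pointing down it reaches from about 0.4 to 0.9 m from the base axis. Payload 5.5 kg.
Tool frame: the origin (TCP) lies at the very end of the fingers, on their centre line; the grasp point (between the pads) lies 19 mm behind it (robot.grip_point_offset is the distance from the TCP to the grasp point, in m); z points along the fingers, y is the line along which they close (so a half turn about z gives the same grasp; the last joint's range is limited). The gripper opens to 92 mm and grips with 3 to 60 N. Pads are 19 mm wide; open, the fingers measure 130 mm over their backs; the gripper's body (75 mm by 190 mm) begins 47 mm behind the grasp point.
Start: joints at [1.494, 0.501, -0.427, 1.55, 0.221, 1.138, -0.21], TCP at [0.217, -0.613, 0.227] pointing down, gripper open.
Joint ranges: [-2.88, 2.88], [-0.31, 2.03], [-1.54, 1.56], [0.2, 2.42], [-1.41, 4.55], [0.19, 2.02], [-2.57, 2.57]. Speed limits (rad/s): [2.57, 2.57, 3.14, 3.14, 3.14, 3.14, 3.14].

### API

Orientations are given as a 3x3 rotation matrix whose columns are the frame's x, y, z axes.
In Python, from plant import robot, snapshot, camera_params gives the robot as it stands.
- The arm moves only by the tool carry_out, never from a script. Its argument "targets" is a list of rows, each a list of 7 numbers: the shift along the tool's x, y, z in m, then the turn, a rotation vector about the tool's x, y, z in rad, then the opening, from 0 (shut) to 1 (fully open). A call has 1 to 20 rows; each row shifts and turns the commanded pose from where the row before left it, along the tool's axes as they then stand; what a row does not reach is not made up. A row lasts 1/12 s, in which the tool goes at most 41.7 mm and 7.16 degrees, less where a joint would pass 70% of its speed; a pose out of reach is approached as far as the arm can. A call with a gripper value outside its range is refused whole. The fingers move at their own pace and stop on an object; "squeeze" is the grip in N (left out, the last holds). Time passes only in rows, so rows that do not move let the fingers close. It gives the time, the measured TCP pose, the force, the opening and the grip force at its end, in the units of the state.
- robot.sense(): the state, without advancing time (a new reading comes with each control period).
- snapshot(name): name is "scene" or "top" or "wrist"; returns the picture (420x560x3 uint8, red, green, blue); there is no depth.
- camera_params(name): a dict with "intrinsics" (3x3 intrinsics, pixels), "D" ([k1, k2, p1, p2, k3] as OpenCV has them; the pictures are not rectified), "eye" and "attitude" of the camera in the world; the wrist camera has in their place "tool_from_camera" (4x4, takes a point from camera to tool coordinates, whose origin is the TCP and whose axes are the flange's). Camera axes: x right, y up, looking along -z (the intrinsics and any distortion apply to the point x, -y, -z); pixel columns grow to the right and rows downward; lengths in m; the calibration is good to about 2 mm. A picture is of the moment at which its call begins: read the wrist's pose just before it. camera_params takes no time and is no camera call.
- robot.finish_job(): hands the job in; it is judged then, once.
The state is a dict: "time": time; "joint_pos": joint angles; "qvel": joint speeds; "effort": joint torques, N m; "ee_pos": TCP position; "eef_rot": TCP orientation; "force": force on the tool from outside, world axes, zero at the start; "moment": the same for the moment, N m; "gripper_width": finger opening in m; "gripper_force": force on a finger pad.
Only numpy, scipy, OpenCV 4.12 (cv2) and the standard library are available. Lean on these libraries where they do the work, as an engineer would, in place of code of your own. Each camera call takes 0.05 s, during which the arm holds its last target. There are 200 camera calls.

### The job

Get the analyser ready for the next measurement: slide the hold-down bar to its parked end stop, away from the pocket, then stack the sample cup (open side up), the spacer ring and the cover disc flat on one another between the four pins of the pocket, in that order, and finally slide the bar fully back over the stack to its other end stop. Also carry every used cuvette from the deck into the grey waste tub, before or after loading, and do not disturb the other things on the bench.

Things in the scene. Friction and masses are not known exactly. Their poses are not given: they have to be found in the camera images.
- stage: Analyser, fixed. Origin on the bench under the deck; x away from the robot, y along the slide rail, z up. Grey deck x -150 to 130, y +-150 mm, top 30 mm above the bench, lip 5 mm high and wide round front and sides. Rail along y at x = 85 mm, 30 mm wide, 12 mm high above the deck. White housing, 95 mm high, at x 130 to 280 mm.
- pocket (a point): Centre of the pocket floor, on the deck's top at stage x 0, y -40 mm; axes as the stage. The pocket lies between four upright pins, 10 mm thick, 46 mm high, the top 10 mm coned, at x +-25.5, y +-25.5 mm from here: about 3 mm play round a part 56 mm across. The fingers pass between the pins (41 mm gaps) when closing along the stage's x or y.
- clamp (a joint): Position in m of the hold-down slide on its rail: 0 = the parked end stop (stage y = +80 mm, pocket free), 0.12 = the closed end stop (stage y = -40 mm, bar right over the pocket). It grows towards stage -y. Friction about 2 N; stays where left.
- clamp_grip (a point): Centre of the top of the slide's black grip, 126 mm above the bench; axes as the stage. Grip 28 mm along x, 20 mm along y, 34 mm high, on a white carriage 34 x 30 mm. From the carriage an aluminium bar 24 mm wide, 8 mm thick, reaches to 98 mm on the stage's -x side, its underside 54 mm above the deck (4 mm above a full stack).
- cup: Sample cup: black plastic, round, 56 mm across, 24 mm high, open at the top (wall 5 mm, floor 6 mm), 60 g. Origin at the centre of its underside, z up.
- spacer: Spacer: black plastic ring 56 mm across, hole 34 mm, 14 mm thick, 40 g; both faces alike. Origin at its middle (7 mm above its underside), z along its axis.
- disc: Cover disc: solid black plastic disc 56 mm across, 12 mm thick, 45 g; both faces alike. Origin at its middle (6 mm above its underside), z along its axis.
- tub: Waste tub: grey open box fixed to the bench, 150 x 150 mm, 70 mm high, walls and floor 4 mm. Origin at the centre of its underside, z up.
- cuv0: A used cuvette lying on the deck at the start (two to four are present, the others absent): white square plastic cell with a black cap, 45 mm long along its x, 14 x 14 mm, 15 g. Origin at its middle.
- cuv1: A used cuvette lying on the deck at the start (two to four are present, the others absent): white square plastic cell with a black cap, 45 mm long along its x, 14 x 14 mm, 15 g. Origin at its middle.
- cuv2: A used cuvette lying on the deck at the start (two to four are present, the others absent): white square plastic cell with a black cap, 45 mm long along its x, 14 x 14 mm, 15 g. Origin at its middle.
- cuv3: A used cuvette lying on the deck at the start (two to four are present, the others absent): white square plastic cell with a black cap, 45 mm long along its x, 14 x 14 mm, 15 g. Origin at its middle.
- spatula: double-ended steel lab spatula, 160 mm long, 5 mm thick, lying flat; bystander
- dish: white ceramic dish, 56 mm across, 14 mm high; bystander
- vial: small glass vial with black cap, 26 mm across, 50 mm high; bystander
- amber: amber glass bottle, 80 mm across, 150 mm high; bystander
- beaker: glass beaker, 64 mm across, 80 mm high; bystander

How it is judged:
On the way, in this order (a step that is already met when the one before it is completed fails the run):
1. the hold-down slide is at its parked end stop (value of joint clamp below 0.005 m), for 0.2 s.
2. the cup stands upright on the pocket floor (horizontal distance between cup and pocket below 0.007 m and z of cup in the frame of pocket between -0.003 and 0.003 m and angle between cup's own z axis and vertical below 0.08 rad), for 0.2 s.
3. the spacer lies flat on the cup in the pocket (all of step 2 and horizontal distance between spacer and pocket below 0.007 m and z of spacer in the frame of pocket between 0.028 and 0.034 m and angle between the z axis of spacer and the z axis of pocket, either way round below 0.08 rad), for 0.2 s.
4. the disc lies flat on the spacer in the pocket (all of step 3 and horizontal distance between disc and pocket below 0.007 m and z of disc in the frame of pocket between 0.041 and 0.047 m and angle between the z axis of disc and the z axis of pocket, either way round below 0.08 rad), for 0.2 s.
5. the hold-down slide is at its closed end stop over the stack (all of step 4 and value of joint clamp above 0.115 m), for 0.2 s.
At the end, for the whole second after the job is handed in: The slide is within 5 mm of its closed end stop; cup, spacer and disc lie in that order in the pocket, each within 7 mm of its centre, 3 mm of its height and 0.08 rad of flat, and still; every cuvette present lies in the waste tub (all of step 5 and linear speed of each of cup, spacer, disc below 0.02 m/s and x of cuv0 in the frame of tub between -0.072 and 0.072 m and y of cuv0 in the frame of tub between -0.072 and 0.072 m and z of each of cuv0, cuv1, cuv2, cuv3 in the frame of tub below 0.055 m and linear speed of each of cuv0, cuv1, cuv2, cuv3 below 0.03 m/s and x of cuv1 in the frame of tub between -0.072 and 0.072 m and y of cuv1 in the frame of tub between -0.072 and 0.072 m and x of cuv2 in the frame of tub between -0.072 and 0.072 m and y of cuv2 in the frame of tub between -0.072 and 0.072 m and x of cuv3 in the frame of tub between -0.072 and 0.072 m and y of cuv3 in the frame of tub between -0.072 and 0.072 m); the robot touches nothing.
It fails at once if a bystander is moved more than 30 mm (distance of any of spatula, dish, vial, amber, beaker from where it was at the start of the episode above 0.03 m).
Of cuv0, cuv1, cuv2, cuv3 only 2 to 4 are there at a start; the rules pass over those that are not, and their reading is None.
At some moment in a run one of cuv0, cuv1, cuv2, cuv3 may be knocked a few centimetres aside while the robot is not near it.
Once in a run the grip may slacken for a moment while it holds something.
It also fails if it takes over 210 s, if anything falls off the work surface, if the arm or the gripper's body presses on something with over 40 N, if the wrist force passes 120 N, or if a joint passes its speed limit or range.

## Working session

There is one attempt and no reset: what is moved stays moved. The work goes in short steps, Python scripts to look and compute and a tool call to move; the robot and the scene stay as the last step left them, time stands still between calls to the robot, and variables do not carry over. Pictures are saved under pics/ and viewed, at most 14 in all, crops included, and the job is handed in when it is done.

Besides the shell and the picture viewer there is one more tool, called after "Request:" as a command line: name --pt "numbers of a row" for each row, then --argument value for the rest. carry_out: Moves the arm, as the interface text tells. Its arguments: {"type":"object","properties":{"targets":{"type":"array","items":{"type":"array","items":{"type":"number"}}},"squeeze":{"type":"number"}},"required":["targets"]}

```bash
ls; mkdir -p pics; python3 - <<'E'
from plant import robot, snapshot, camera_params
import cv2,numpy as np
np.set_printoptions(precision=4,suppress=True)
s=robot.sense(); print(s)
for n in ("scene","top","wrist"):
    p=camera_params(n); print(n,p)
    cv2.imwrite(f"pics/{n}0.png",snapshot(n)[:,:,::-1])
E
```

```text
pics
{'time': 0.0, 'joint_pos': array([ 1.4942,  0.5018, -0.4268,  1.5514,  0.2208,  1.1383, -0.2103]), 'qvel': array([ 0.0008, -0.0001, -0.0011,  0.001 ,  0.0005,  0.0005, -0.001 ]), 'effort': array([  0.0004, -56.6591,  -5.8159, -27.9108,  -0.0688,   0.031 ,
         0.0002]), 'ee_pos': array([ 0.2164, -0.6122,  0.2257]), 'eef_rot': array([[ 0.9428,  0.3333, -0.0006],
       [ 0.3333, -0.9428,  0.0018],
       [ 0.0001, -0.0019, -1.    ]]), 'force': array([-0.235 ,  0.0469, -1.1004]), 'moment': array([ 0.0216,  0.0252, -0.014 ]), 'gripper_force': 0.0, 'gripper_width': 0.09158634320653872}
scene {'intrinsics': array([[526.9542,   0.    , 282.061 ],
       [  0.    , 526.9542, 213.4111],
       [  0.    ,   0.    ,   1.    ]]), 'D': array([0.0318, 0.    , 0.    , 0.    , 0.    ]), 'eye': array([ 1.4878, -0.3522,  0.9376]), 'attitude': array([[ 0.3049, -0.5986,  0.7408],
       [ 0.9521,  0.2095, -0.2226],
       [-0.022 ,  0.7732,  0.6338]])}
top {'intrinsics': array([[391.8612,   0.    , 278.9695],
       [  0.    , 391.8612, 212.4919],
       [  0.    ,   0.    ,   1.    ]]), 'D': array([-0.0015,  0.    ,  0.    ,  0.    ,  0.    ]), 'eye': array([ 0.4783, -0.0345,  1.1308]), 'attitude': array([[ 0.0147,  0.9969, -0.0775],
       [-0.9999,  0.0143, -0.0056],
       [-0.0045,  0.0776,  0.997 ]])}
wrist {'intrinsics': array([[292.1529,   0.    , 281.3218],
       [  0.    , 292.1529, 209.9652],
       [  0.    ,   0.    ,   1.    ]]), 'D': array([-0.0249,  0.    ,  0.    ,  0.    ,  0.    ]), 'tool_from_camera': array([[-0.0006,  0.9669,  0.255 ,  0.069 ],
       [ 1.    ,  0.0006, -0.0001,  0.0004],
       [-0.0002,  0.255 , -0.9669, -0.158 ],
       [ 0.    ,  0.    ,  0.    ,  1.    ]])}
```

View pics/top0.png

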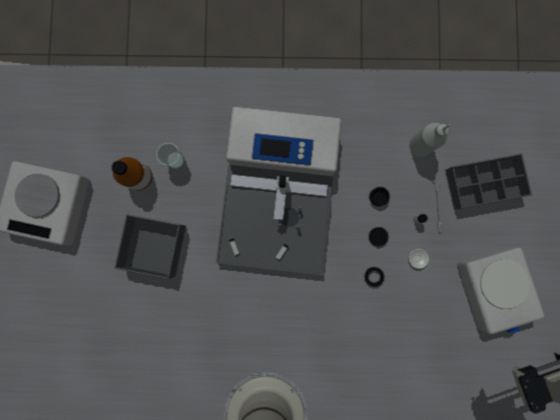

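View pics/scene0.png

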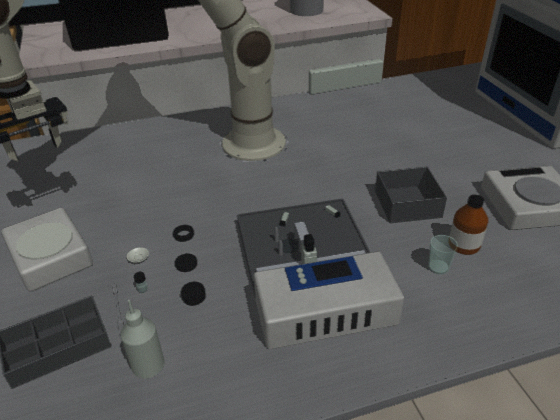

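The top view shows the stage deck around (275,225) with two cuvettes at (234,247) and (282,252). The slide grip is at (283,183). The parts are at (380,197), (378,237) and the ring at (374,277), and the tub is at (151,247). The scene view agrees.

```bash
cat > h.py <<'E'
from plant import robot, snapshot, camera_params
import cv2,numpy as np
np.set_printoptions(precision=4,suppress=True)
def cam(n):
    p=camera_params(n)
    if n=="wrist":
        s=robot.sense(); T=p["tool_from_camera"]; R=s["eef_rot"]
        return p["intrinsics"],p["D"],s["ee_pos"]+R@T[:3,3],R@T[:3,:3]
    return p["intrinsics"],p["D"],np.array(p["eye"]),np.array(p["attitude"])
def shot(n,f=None):
    c=cam(n); im=snapshot(n)[:,:,::-1].copy()
    if f: cv2.imwrite(f"pics/{f}.png",im)
    return c,im
def onplane(c,uv,z):
    K,D,e,R=c
    q=cv2.undistortPoints(np.array(uv,float).reshape(-1,1,2),K,D)[:,0]
    d=np.c_[q[:,0],-q[:,1],-np.ones(len(q))]@R.T
    return e+d*((z-e[2])/d[:,2])[:,None]
def proj(c,P):
    K,D,e,R=c
    q=(np.atleast_2d(P)-e)@R; q=q*[1,-1,-1]
    return cv2.projectPoints(q,np.zeros(3),np.zeros(3),K,D)[0][:,0]
E
python3 - <<'E'
from h import *
im=cv2.imread("pics/top0.png")
a=cv2.resize(im[155:290,205:345],None,fx=4,fy=4,interpolation=cv2.INTER_CUBIC)
b=cv2.resize(im[155:290,350:410],None,fx=4,fy=4,interpolation=cv2.INTER_CUBIC)
o=np.hstack([a,b]); o=cv2.convertScaleAbs(o,alpha=1.8,beta=20); cv2.imwrite("pics/crop0.png",o); print(o.shape)
E
```

```text
(540, 800, 3)
```

View pics/crop0.png

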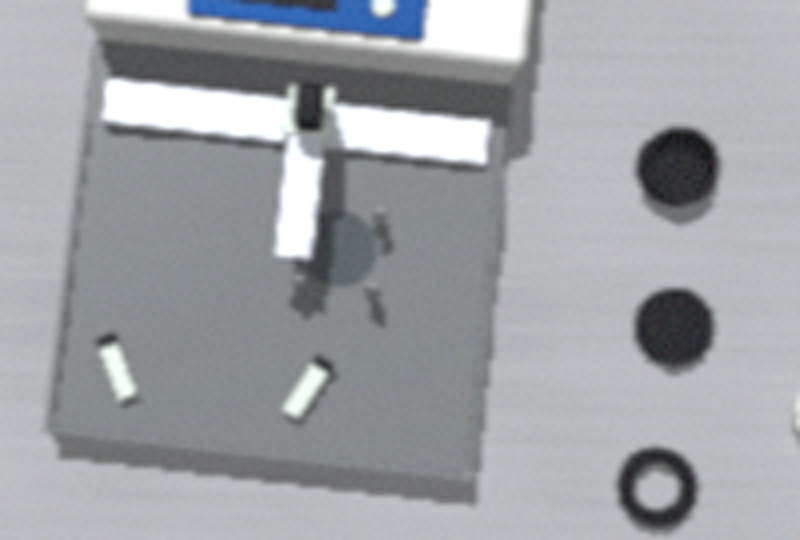

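The crop shows the deck corners at the front, (48,428) and (477,470), and the pocket floor circle at (345,250). The bar lies partly over the pocket. There are two cuvettes, at (116,370) and (307,390). I'll now measure everything and check which way up the cup is.

```bash
python3 - <<'E'
from h import *
c=cam("top"); cs=cam("scene")
im=cv2.imread("pics/top0.png"); sc=cv2.imread("pics/scene0.png")
def cr(x,y): return [205+x/4-.4,155+y/4-.4]
F=onplane(c,[cr(48,428),cr(477,470)],.035); print("front",F, np.linalg.norm(F[1]-F[0]))
Fb=onplane(c,[cr(62,457),cr(475,502)],0); print("frontbottom",Fb,np.linalg.norm(Fb[1]-Fb[0]))
Rr=onplane(c,[cr(103,80),cr(490,120),cr(105,125),cr(490,163)],.042); print("rail",Rr)
print("pocket",onplane(c,[cr(345,250)],.03))
print("grip",onplane(c,[cr(310,105)],.126),"bar end",onplane(c,[cr(294,255)],.092))
g=cv2.cvtColor(im,cv2.COLOR_BGR2GRAY)
def blob(m,x0,y0,x1,y1):
    s=np.zeros_like(m); s[y0:y1,x0:x1]=m[y0:y1,x0:x1]
    n,l,st,ce=cv2.connectedComponentsWithStats(s)
    i=1+np.argmax(st[1:,4]); k=(l==i).astype(np.uint8)
    ct=cv2.findContours(k,0,1)[0]; ct=max(ct,key=cv2.contourArea); return ce[i],cv2.minEnclosingCircle(ct),cv2.minAreaRect(ct),st[i]
dk=(g<35).astype(np.uint8)
for nm,b,z in (("A",(362,180,400,214),.024),("B",(362,222,400,256),.012),("C",(355,262,395,295),.014)):
    ce,ci,mr,st=blob(dk,*b); P=onplane(c,[ci[0],[ci[0][0]+ci[1],ci[0][1]]],z); print(nm,ce,ci,st,P[0],"r",np.linalg.norm(P[1]-P[0]))
wh=(g>150).astype(np.uint8)
for nm,b in (("cu1",(222,235,245,262)),("cu2",(270,240,295,265))):
    ce,ci,mr,st=blob(wh,*b); print(nm,ce,mr,onplane(c,[ce],.044))
    bx=onplane(c,cv2.boxPoints(mr),.044); print(bx[:,:2])
# tub
print("tub rim",onplane(c,[[126,216],[185,221],[116,268],[177,278]],.07)[:,:2])
o=cv2.resize(sc[215:310,110:230],None,fx=6,fy=6,interpolation=cv2.INTER_CUBIC)
cv2.imwrite("pics/crop1.png",cv2.convertScaleAbs(o,alpha=2.5,beta=20))
E
```

```text
front [[ 0.4241  0.143   0.035 ]
 [ 0.3997 -0.1551  0.035 ]] 0.29913843119295125
frontbottom [[ 0.4019  0.1381  0.    ]
 [ 0.3745 -0.1577  0.    ]] 0.2970448491847407
rail [[ 0.6678  0.1098  0.042 ]
 [ 0.6433 -0.1621  0.042 ]
 [ 0.636   0.1076  0.042 ]
 [ 0.613  -0.1622  0.042 ]]
pocket [[ 0.5514 -0.062   0.03  ]]
grip [[ 0.6387 -0.0358  0.126 ]] bar end [[ 0.5435 -0.0266  0.092 ]]
A [379.1279 196.5219] ((379.04412841796875, 196.43382263183594), 9.782227516174316) [370 187  19  20 297] [ 0.6142 -0.3117  0.024 ] r 0.027744736886691133
B [378.1455 236.5455] ((378.20001220703125, 236.60000610351562), 9.402228355407715) [369 228  19  19 275] [ 0.5005 -0.3117  0.012 ] r 0.026743008237117227
C [373.9568 276.6605] ((373.6256408691406, 276.9136047363281), 9.709548950195312) [365 268  19  19 162] [ 0.3868 -0.2978  0.014 ] r 0.027353193204686616Traceback (most recent call last):
  File "<stdin>", line 21, in <module>
  File "<stdin>", line 14, in blob
    return _wrapfunc(a, 'argmax', axis=axis, out=out, **kwds)
    return bound(*args, **kwds)
ValueError: attempt to get argmax of an empty sequence
```

```bash
cat > blob.py <<'E'
from h import *
def blob(m,x0,y0,x1,y1):
    s=np.zeros_like(m); s[y0:y1,x0:x1]=m[y0:y1,x0:x1]
    n,l,st,ce=cv2.connectedComponentsWithStats(s)
    i=1+np.argmax(st[1:,4]); k=(l==i).astype(np.uint8)
    ct=max(cv2.findContours(k,0,1)[0],key=cv2.contourArea); return ce[i],cv2.minEnclosingCircle(ct),cv2.minAreaRect(ct),st[i]
E
python3 - <<'E'
from blob import *
c=cam("top")
im=cv2.imread("pics/top0.png"); sc=cv2.imread("pics/scene0.png")
g=cv2.cvtColor(im,cv2.COLOR_BGR2GRAY); print(g[240:262,225:242].max())
wh=(g>85).astype(np.uint8)
for nm,b in (("cu1",(222,235,245,262)),("cu2",(270,240,295,265))):
    ce,ci,mr,st=blob(wh,*b); print(nm,ce,mr,onplane(c,[ce],.044))
print("tub rim",onplane(c,[[126,216],[185,221],[116,268],[177,278]],.07)[:,:2])
o=cv2.resize(sc[215:310,110:230],None,fx=6,fy=6,interpolation=cv2.INTER_CUBIC)
cv2.imwrite("pics/crop1.png",cv2.convertScaleAbs(o,alpha=2.5,beta=20))
E
```

```text
132
cu1 [234.0139 247.4167] ((234.01370239257812, 247.36985778808594), (13.342691421508789, 5.149810314178467), 69.44395446777344) [[0.4642 0.0944 0.044 ]]
cu2 [280.6418 252.2388] ((280.576904296875, 252.38461303710938), (4.714951515197754, 13.312804222106934), 33.690067291259766) [[ 0.4529 -0.0346  0.044 ]]
tub rim [[0.5453 0.3872]
 [0.534  0.2261]
 [0.4047 0.4078]
 [0.3805 0.2425]]
```

View pics/crop1.png

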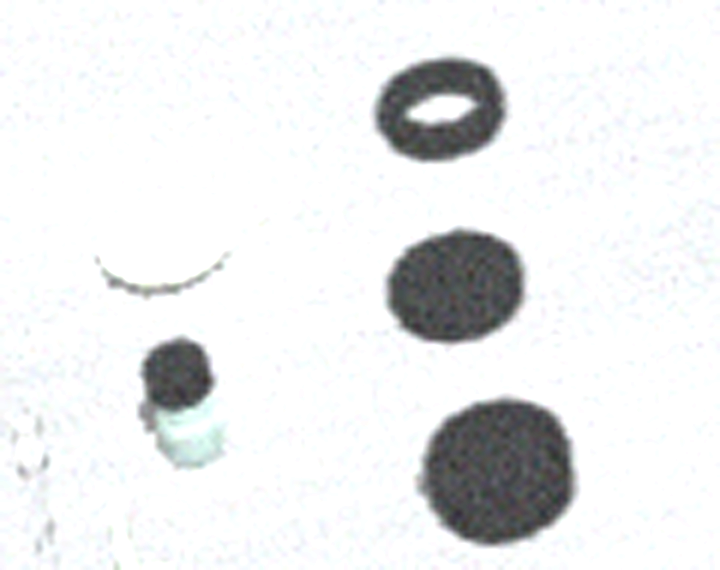

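The crop shows the spacer ring, the disc and the cup (tallest, bottom right), but the cup's cavity isn't resolved. I'll check that with the wrist camera. First I'll turn to the stage's yaw and go above the slide.

Request:
carry_out --pt "0 0 -0.006 0 0 0.106 1" --pt "0 0 -0.006 0 0 0.106 1" --pt "0 0 -0.006 0 0 0.106 1" --pt "0 0 -0.006 0 0 0.106 1"

```text
time: 0.48
ee_pos: [0.2165, -0.6125, 0.2505]
eef_rot: [[0.996, -0.089, -0.0], [-0.089, -0.996, 0.001], [-0.0, -0.001, -1.0]]
force: [-0.1, 0.6, -0.0]
gripper_width: 0.0916
gripper_force: 0.0
```

Request:
carry_out --pt "0.0185 -0.034 0 0 0 0 1" --pt "0.0185 -0.034 0 0 0 0 1" --pt "0.0185 -0.034 0 0 0 0 1" --pt "0.0185 -0.034 0 0 0 0 1" --pt "0.0185 -0.034 0 0 0 0 1" --pt "0.0185 -0.034 0 0 0 0 1" --pt "0.0185 -0.034 0 0 0 0 1" --pt "0.0185 -0.034 0 0 0 0 1" --pt "0.0185 -0.034 0 0 0 0 1" --pt "0.0185 -0.034 0 0 0 0 1" --pt "0.0185 -0.034 0 0 0 0 1" --pt "0.0185 -0.034 0 0 0 0 1" --pt "0.0185 -0.034 0 0 0 0 1" --pt "0.0185 -0.034 0 0 0 0 1" --pt "0.0185 -0.034 0 0 0 0 1" --pt "0.0185 -0.034 0 0 0 0 1" --pt "0.0185 -0.034 0 0 0 0 1" --pt "0.0185 -0.034 0 0 0 0 1" --pt "0 0 0 0 0 0 1"

```text
time: 2.07
ee_pos: [0.6027, -0.0206, 0.251]
eef_rot: [[0.997, -0.073, 0.003], [-0.073, -0.997, 0.007], [0.002, -0.007, -1.0]]
force: [-1.1, 2.0, 0.2]
gripper_width: 0.0918
gripper_force: 0.0
```

```bash
cat >> h.py <<'E'
def plan(p,yaw=None):
    """shift in tool axes (after any turn) and turn from the measured pose, tool pointing down"""
    s=robot.sense(); R=s["eef_rot"]; y0=np.arctan2(R[1,0],R[0,0]); yaw=y0 if yaw is None else yaw
    c,k=np.cos(yaw),np.sin(yaw); G=np.array([[c,k,0],[k,-c,0],[0,0,-1.]])
    d=G.T@(np.array(p)-s["ee_pos"]); r=cv2.Rodrigues(R.T@G)[0].ravel()
    print("at",s["ee_pos"],"yaw",round(y0,4),"t",round(s["time"],2),"shift",d,"rows>",np.linalg.norm(d)/.04,"turn",r)
E
python3 - <<'E'
from h import *
c,im=shot("wrist","w1"); s=robot.sense(); print(s["time"],s["ee_pos"],s["eef_rot"],s["joint_pos"])
E
```

```text
2.1167 [ 0.6011 -0.0246  0.2506] [[ 0.9971 -0.0754  0.0006]
 [-0.0755 -0.9971  0.0036]
 [ 0.0003 -0.0037 -1.    ]] [ 0.4861  0.4301 -0.6452  1.6469  0.2735  1.1565 -1.8724]
```

View pics/w1.png

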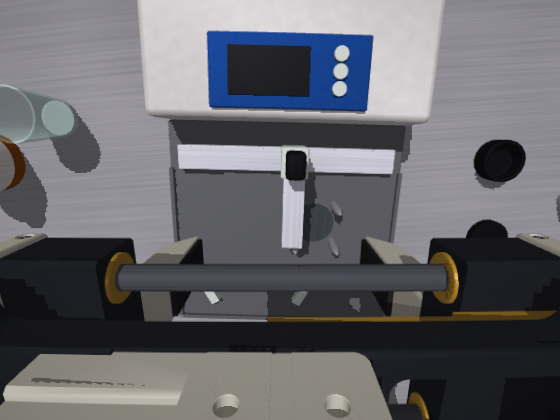

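The wrist view shows the cup at (500,160) with a visible cavity, so it is open side up. The grip is at (296,165), the bar runs down to (292,247), and the pocket circle is at about (318,222). There is an unclear pale spot at (355,303). Next I'll refine the stage pose from this view.

```bash
python3 - <<'E'
from blob import *
im=cv2.imread("pics/w1.png"); g=cv2.cvtColor(im,cv2.COLOR_BGR2GRAY); c=cam("wrist"); print(c[2])
ce,ci,mr,st=blob((g<30).astype(np.uint8),278,140,315,190); print("grip",ce,mr,onplane(c,[ce,mr[0]],.126))
# rail: sub-pixel edges left/right of the slide
for u in (190,220,250,330,360,385):
    col=g[135:190,u].astype(int); d=np.diff(col); a=135+np.argmax(d)+.5; b=135+np.argmin(d)+.5
    print("rail",u,a,b,onplane(c,[[u,a],[u,b]],.042)[:,:2].ravel())
print("rail ends",onplane(c,[[178,157],[394,162]],.042)[:,:2])
# lip side edges outer
print("lipL",onplane(c,[[173,170],[173,230]],.035)[:,:2],"lipR",onplane(c,[[400,175],[394,235]],.035)[:,:2])
print("bar end",onplane(c,[[282,247],[301,248]],.092)[:,:2],"pocket",onplane(c,[[318,222]],.03))
print("housing front top",onplane(c,[[148,112],[430,122]],.095)[:,:2])
o=np.hstack([cv2.resize(im[130:260,165:410],None,fx=3.2,fy=3.2,interpolation=cv2.INTER_CUBIC)])
o2=cv2.resize(im[270:325,165:410],None,fx=3.2,fy=3.2,interpolation=cv2.INTER_CUBIC)
o=np.vstack([o,o2]); cv2.imwrite("pics/crop2.png",cv2.convertScaleAbs(o,alpha=1.8,beta=20)); print(o.shape)
E
```

```text
[ 0.6699 -0.0305  0.4086]
grip [295.2417 165.0406] ((295.5, 165.0), (28.0, 19.0), 90.0) [[ 0.6393 -0.0406  0.126 ]
 [ 0.6393 -0.0409  0.126 ]]
rail 190 143.5 168.5 [0.6665 0.0837 0.6361 0.0884]
rail 220 144.5 169.5 [0.6624 0.0469 0.6319 0.0508]
rail 250 145.5 170.5 [0.6583 0.0103 0.6277 0.0134]
rail 330 147.5 172.5 [ 0.6485 -0.0876  0.6177 -0.0865]
rail 360 148.5 172.5 [ 0.6445 -0.1245  0.6149 -0.1242]
rail 385 149.5 173.5 [ 0.6411 -0.1553  0.6113 -0.1557]
rail ends [[ 0.6514  0.1012]
 [ 0.6249 -0.1668]]
lipL [[0.6352 0.1128]
 [0.555  0.1266]] lipR [[ 0.6068 -0.1774]
 [ 0.5254 -0.1715]]
bar end [[ 0.5425 -0.0205]
 [ 0.5396 -0.0424]] pocket [[ 0.5501 -0.0699  0.03  ]]
housing front top [[ 0.7019  0.1058]
 [ 0.67   -0.1838]]
(592, 784, 3)
```

View pics/crop2.png

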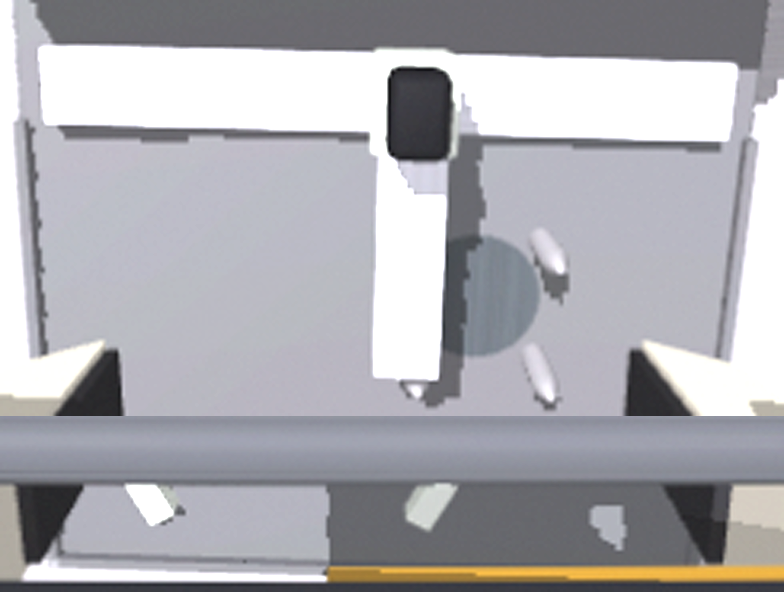

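The crop confirms the pocket circle, the pins, the grip and two cuvettes. The third pale patch is only a gap in the shadow. Next I'll grasp the slide grip.

```bash
python3 - <<'E'
from h import *
plan([.639,-.037,.104],-.095)
E
```

```text
at [ 0.6011 -0.0246  0.2506] yaw -0.0755 t 2.12 shift [0.0389 0.0088 0.1466] rows> 3.7977435519784657 turn [-0.0037 -0.0003  0.0195]
```

Request:
carry_out --pt "0.013 0.001 0.02 0 0 0.011 1" --pt "0.013 0.001 0.03 0 0 0 1" --pt "0.013 0.001 0.03 0 0 0 1" --pt "0 0 0.03 0 0 0 1" --pt "0 0 0.02 0 0 0 1" --pt "0 0 0.016 0 0 0 1" --pt "0 0 0 0 0 0 1" --pt "0 0 0 0 0 0 1"

```text
time: 2.78
ee_pos: [0.6373, -0.0387, 0.1038]
eef_rot: [[0.995, -0.096, -0.003], [-0.096, -0.995, -0.0], [-0.003, 0.001, -1.0]]
force: [0.9, 0.4, -0.8]
gripper_width: 0.0917
gripper_force: 0.0
```

Request:
carry_out --pt "0 0 0 0 0 0 0.1" --pt "0 0 0 0 0 0 0" --pt "0 0 0 0 0 0 0" --pt "0 0 0 0 0 0 0" --pt "0 0 0 0 0 0 0" --pt "0 0 0 0 0 0 0" --squeeze 25

```text
time: 3.28
ee_pos: [0.6388, -0.0376, 0.1053]
eef_rot: [[0.995, -0.095, 0.001], [-0.095, -0.995, -0.0], [0.001, 0.0, -1.0]]
force: [-0.0, -0.4, -0.3]
gripper_width: 0.0562
gripper_force: 0.0
```

Request:
carry_out --pt "0 0 0 0 0 0 0" --pt "0 0 0 0 0 0 0" --pt "0 0 0 0 0 0 0" --pt "0 0 0 0 0 0 0" --pt "0 0 0 0 0 0 0" --pt "0 0 0 0 0 0 0" --pt "0 0 0 0 0 0 0"

```text
time: 3.87
ee_pos: [0.6385, -0.0373, 0.1047]
eef_rot: [[0.995, -0.095, -0.0], [-0.095, -0.995, 0.0], [-0.0, -0.0, -1.0]]
force: [-0.2, 0.4, -0.8]
gripper_width: 0.0201
gripper_force: 25.0
```

Request:
carry_out --pt "0 -0.008 0 0 0 0 0" --pt "0 -0.012 0 0 0 0 0" --pt "0 -0.012 0 0 0 0 0" --pt "0 -0.012 0 0 0 0 0" --pt "0 -0.012 0 0 0 0 0" --pt "0 -0.012 0 0 0 0 0" --pt "0 -0.008 0 0 0 0 0" --pt "0 -0.005 0 0 0 0 0" --pt "0 0 0 0 0 0 0"

```text
time: 4.62
ee_pos: [0.6467, 0.0459, 0.1047]
eef_rot: [[0.996, -0.093, 0.001], [-0.093, -0.996, 0.002], [0.001, -0.002, -1.0]]
force: [3.6, 1.9, -4.1]
gripper_width: 0.0197
gripper_force: 25.0
```

Request:
carry_out --pt "0 -0.004 0 0 0 0 0" --pt "0 -0.004 0 0 0 0 0" --pt "0 -0.003 0 0 0 0 0" --pt "0 0 0 0 0 0 0" --pt "0 0 0 0 0 0 0"

```text
time: 5.03
ee_pos: [0.6473, 0.0526, 0.1047]
eef_rot: [[0.995, -0.096, -0.0], [-0.096, -0.995, -0.002], [0.0, 0.002, -1.0]]
force: [2.3, -4.5, -1.4]
gripper_width: 0.0197
gripper_force: 25.0
```

Request:
carry_out --pt "0 -0.003 0 0 0 0 0" --pt "0 -0.003 0 0 0 0 0" --pt "0 0 0 0 0 0 0" --pt "0 0 0 0 0 0 0"

```text
time: 5.37
ee_pos: [0.6474, 0.0527, 0.1046]
eef_rot: [[0.995, -0.1, -0.002], [-0.1, -0.995, -0.008], [-0.001, 0.009, -1.0]]
force: [-1.0, -13.7, 2.2]
gripper_width: 0.0198
gripper_force: 25.0
```

The slide is parked: it stopped against the end stop with about 14 N. Next I'll release it, rise and look at the pocket.

Request:
carry_out --pt "0 0.006 0 0 0 0 0.2" --pt "0 0 0 0 0 0 0.6" --pt "0 0 0 0 0 0 0.6" --pt "0 0 0 0 0 0 0.6" --pt "0 0 0 0 0 0 0.6" --pt "0 0 0 0 0 0 0.7" --pt "0 0 -0.03 0 0 0 1" --pt "0 0 -0.04 0 0 0 1" --pt "-0.03 0.025 -0.03 0 0 0 1" --pt "-0.03 0.025 0 0 0 0 1" --pt "-0.03 0.025 0 0 0 0 1" --pt "-0.02 0.025 0 0 0 0 1" --pt "0 0 0 0 0 0 1" --pt "0 0 0 0 0 0 1" --pt "0 0 0 0 0 0 1" --pt "0 0 0 0 0 0 1"

```text
time: 6.7
ee_pos: [0.5342, -0.0302, 0.2005]
eef_rot: [[0.996, -0.093, 0.001], [-0.093, -0.996, 0.001], [0.001, -0.001, -1.0]]
force: [0.4, 0.7, 0.2]
gripper_width: 0.0918
gripper_force: 0.0
```

```bash
python3 - <<'E'
from blob import *
c,im=shot("wrist","w2"); g=cv2.cvtColor(im,cv2.COLOR_BGR2GRAY); s=robot.sense(); print(s["ee_pos"],s["time"])
c0=np.array([.5517,-.0584]); R=np.array([[.9952,.0978],[-.0978,.9952]])
tips=[np.r_[c0+R@np.array(q),.076] for q in ((.0255,.0255),(.0255,-.0255),(-.0255,.0255),(-.0255,-.0255))]
print("expected tips",proj(c,tips).round(1).tolist(),"floor",proj(c,[np.r_[c0,.03]]))
gr=proj(c,[[.6474,.0527,.126]])[0]; print("grip exp",gr)
x,y=map(int,gr)
ce,ci,mr,st=blob((g<30).astype(np.uint8),x-30,max(0,y-30),x+30,y+30); print("grip",mr,st,onplane(c,[mr[0]],.126))
c2,t=shot("top","top2")
E
```

```text
[ 0.5342 -0.0301  0.2003] 6.75
expected tips [[282.4, 158.5], [335.7, 158.8], [282.2, 210.1], [333.1, 210.3]] floor [[304.74   178.0094]]
grip exp [156.3587  84.1256]
grip ((164.5, 84.5), (41.0, 37.0), 90.0) [ 146   64   38   42 1177] [[0.6465 0.0467 0.126 ]]
```

View pics/w2.png

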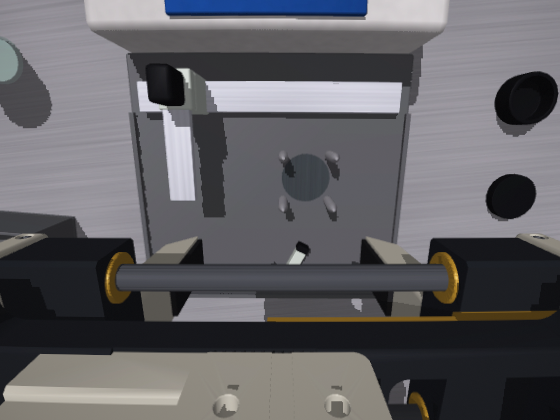

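The wrist view shows the slide parked at the left. The pocket circle is at about (306,178) against an expected (304.7,178.0), and the pin tips are close to prediction. A cuvette is at (297,254). Next I'll refine the pocket, and measure the cup and disc.

```bash
python3 - <<'E'
from blob import *
im=cv2.imread("pics/w2.png"); c=cam("wrist"); g=cv2.cvtColor(im,cv2.COLOR_BGR2GRAY)
b=im[:,:,0].astype(int)-im[:,:,2]; roi=b[150:206,275:337]; print(np.percentile(roi,[5,30,50,70,95]))
m=cv2.morphologyEx((b>9).astype(np.uint8),cv2.MORPH_OPEN,np.ones((3,3)))
ce,ci,mr,st=blob(m,272,145,340,212); print(ce,ci,st); P=onplane(c,[ce,ci[0]],.03); print(P)
for nm,bx,z in (("cup",(480,60,560,135),.024),("disc",(475,165,550,230),.012)):
    ce,ci,mr,st=blob((g<40).astype(np.uint8),*bx); print(nm,ce,ci,st,onplane(c,[ce,ci[0]],z)[:,:2].ravel())
t=cv2.imread("pics/top2.png"); ct=cam("top"); gt=cv2.cvtColor(t,cv2.COLOR_BGR2GRAY)
bt=t[:,:,0].astype(int)-t[:,:,2]; 
for nm,bx,z in (("A",(362,180,400,214),.024),("B",(362,222,400,256),.012),("C",(355,262,395,295),.014)):
    ce,ci,mr,st=blob((gt<45).astype(np.uint8),*bx); print(nm,ce,st,onplane(ct,[ce],z),onplane(ct,[ci[0]],z))
E
```

```text
[ 3.  6.  7. 10. 11.]
[311.8925 175.5052] ((306.010498046875, 177.03146362304688), 23.053726196289062) [293 154  36  46 958]
[[ 0.5535 -0.0665  0.03  ]
 [ 0.5524 -0.0598  0.03  ]]
cup [526.079   98.4552] ((525.0, 97.0), 33.2867317199707) [ 495   72   63   53 2632] [ 0.616  -0.3072  0.6176 -0.3058]
disc [510.4628 195.7844] ((510.2280578613281, 195.38597106933594), 25.55790901184082) [ 486  174   50   45 1707] [ 0.5037 -0.3099  0.5042 -0.3095]
A [379.0155 196.7298] [369 187  20  20 322] [[ 0.6133 -0.3116  0.024 ]] [[ 0.6132 -0.3122  0.024 ]]
B [378.0967 236.6233] [369 227  19  20 300] [[ 0.5004 -0.3115  0.012 ]] [[ 0.5004 -0.3113  0.012 ]]
C [373.9167 276.6716] [365 267  19  20 204] [[ 0.3875 -0.2986  0.014 ]] [[ 0.3869 -0.2981  0.014 ]]
```

```bash
python3 - <<'E'
from h import *
plan([.575,-.31,.16],-.098)
E
```

```text
at [ 0.534  -0.0301  0.2001] yaw -0.093 t 6.8 shift [0.0682 0.2745 0.0401] rows> 7.142413755099204 turn [-0.0011 -0.0004  0.005 ]
```

Request:
carry_out --pt "0.008 0.034 0 0 0 0.003 1" --pt "0.008 0.034 0 0 0 0 1" --pt "0.009 0.034 0 0 0 0 1" --pt "0.009 0.034 0 0 0 0 1" --pt "0.009 0.034 0 0 0 0 1" --pt "0.009 0.034 0.01 0 0 0 1" --pt "0.008 0.034 0.015 0 0 0 1" --pt "0.008 0.034 0.015 0 0 0 1" --pt "0 0 0 0 0 0 1" --pt "0 0 0 0 0 0 1" --pt "0 0 0 0 0 0 1" --pt "0 0 0 0 0 0 1"

```text
time: 7.8
ee_pos: [0.5756, -0.3065, 0.1605]
eef_rot: [[0.995, -0.095, 0.001], [-0.095, -0.995, 0.001], [0.001, -0.001, -1.0]]
force: [0.6, 0.0, 1.0]
gripper_width: 0.0918
gripper_force: 0.0
```

```bash
python3 - <<'E'
from blob import *
c,im=shot("wrist","w3"); g=cv2.cvtColor(im,cv2.COLOR_BGR2GRAY)
p=proj(c,[[.613,-.311,.024]])[0]; print("exp",p); x,y=map(int,p)
for th in (30,40,50):
    ce,ci,mr,st=blob((g<th).astype(np.uint8),x-60,max(0,y-60),x+60,y+60); print(ce,ci,st,onplane(c,[ce,ci[0]],.024)[:,:2].ravel())
cv2.imwrite("pics/crop3.png",cv2.convertScaleAbs(cv2.resize(im[max(0,y-70):y+70,x-90:x+90],None,fx=4,fy=4),alpha=3,beta=10))
E
```

```text
exp [282.2987 165.4695]
[286.8984 161.2696] ((286.8971862792969, 161.19793701171875), 27.2371826171875) [ 260  135   54   54 2244] [ 0.6167 -0.316   0.6168 -0.316 ]
[286.9349 161.0951] ((286.9347839355469, 161.1782684326172), 27.502538681030273) [ 260  134   55   55 2335] [ 0.6169 -0.316   0.6168 -0.316 ]
[286.935  161.0875] ((287.0806579589844, 161.09829711914062), 27.5804500579834) [ 260  134   55   55 2355] [ 0.6169 -0.316   0.6169 -0.3162]
```

View pics/crop3.png

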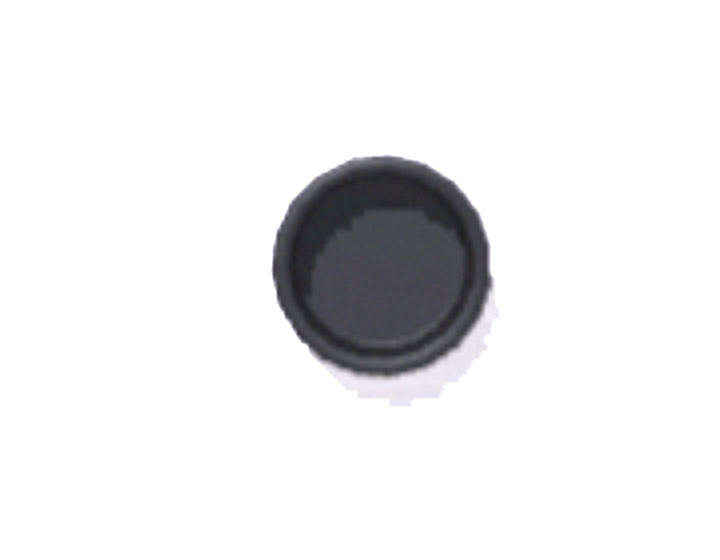

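The crop shows the cup upright and open side up, centred at (.617,-.316). Now to pick it up.

```bash
python3 - <<'E'
from h import *
plan([.6168,-.316,.006])
E
```

```text
at [ 0.5756 -0.3066  0.1608] yaw -0.0948 t 7.85 shift [0.0419 0.0055 0.1548] rows> 4.011306992992648 turn [-0.0007 -0.0011  0.    ]
```

Request:
carry_out --pt "0.014 0.002 0.015 0 0 0.002 1" --pt "0.014 0.002 0.025 0 0 0 1" --pt "0.014 0.0015 0.03 0 0 0 1" --pt "0 0 0.03 0 0 0 1" --pt "0 0 0.025 0 0 0 0.85" --pt "0 0 0.02 0 0 0 0.75" --pt "0 0 0.009 0 0 0 0.72" --pt "0 0 0 0 0 0 0.72" --pt "0 0 0 0 0 0 0.7" --pt "0 0 0 0 0 0 0.4" --pt "0 0 0 0 0 0 0.3" --pt "0 0 0 0 0 0 0.3" --pt "0 0 0 0 0 0 0.3" --pt "0 0 0 0 0 0 0.3" --pt "0 0 0 0 0 0 0.3" --squeeze 25

```text
time: 9.1
ee_pos: [0.6173, -0.319, 0.0084]
eef_rot: [[0.995, -0.1, 0.003], [-0.1, -0.995, -0.001], [0.003, 0.001, -1.0]]
force: [-0.1, 0.9, 7.7]
gripper_width: 0.0557
gripper_force: 25.0
```

Request:
carry_out --pt "0 0 -0.01 0 0 0 0.3" --pt "0 0 -0.025 0 0 0 0.3" --pt "0 0 -0.035 0 0 0 0.3" --pt "0 0 -0.035 0 0 0 0.3" --pt "0 0 -0.01 0 0 0 0.3" --pt "0 0 0 0 0 0 0.3" --pt "0 0 0 0 0 0 0.3"

```text
time: 9.68
ee_pos: [0.6154, -0.3191, 0.1218]
eef_rot: [[0.995, -0.1, 0.001], [-0.1, -0.995, -0.001], [0.001, 0.001, -1.0]]
force: [-0.1, 0.0, -0.3]
gripper_width: 0.0561
gripper_force: 25.0
```

```bash
python3 - <<'E'
from h import *
print(robot.sense()["gripper_width"]); plan([.5522,-.0592,.12],-.098)
E
```

```text
0.056061071152527765
at [ 0.6154 -0.3191  0.1218] yaw -0.1005 t 9.68 shift [-0.0884 -0.2525  0.0018] rows> 6.686965246809247 turn [ 0.001  -0.0008 -0.0025]
```

Request:
carry_out --pt "-0.0098 -0.028 0 0 0 0 0.3" --pt "-0.0098 -0.028 0 0 0 0 0.3" --pt "-0.0098 -0.028 0 0 0 0 0.3" --pt "-0.0098 -0.028 0 0 0 0 0.3" --pt "-0.0098 -0.028 0 0 0 0 0.3" --pt "-0.0098 -0.028 0 0 0 0 0.3" --pt "-0.0098 -0.028 0 0 0 0 0.3" --pt "-0.0098 -0.028 0 0 0 0 0.3" --pt "-0.0098 -0.028 0 0 0 0 0.3" --pt "0 0 0 0 0 0 0.3" --pt "0 0 0 0 0 0 0.3" --pt "0 0 0 0 0 0 0.3" --pt "0 0 0 0 0 0 0.3" --pt "0 0 0 0 0 0 0.3"

```text
time: 10.85
ee_pos: [0.5527, -0.0608, 0.1204]
eef_rot: [[0.995, -0.103, -0.001], [-0.103, -0.995, -0.0], [-0.001, 0.0, -1.0]]
force: [0.5, 0.7, -0.7]
gripper_width: 0.0557
gripper_force: 25.0
```

```bash
python3 - <<'E'
from h import *
print(robot.sense()["gripper_width"]); plan([.5522,-.0592,.04],-.098)
c,im=shot("wrist","w4")
E
```

```text
0.05570036370008121
at [ 0.5527 -0.0608  0.1204] yaw -0.1027 t 10.85 shift [-0.0007 -0.0015  0.0804] rows> 2.010115937085818 turn [ 0.0004  0.0011 -0.0047]
```

View pics/w4.png

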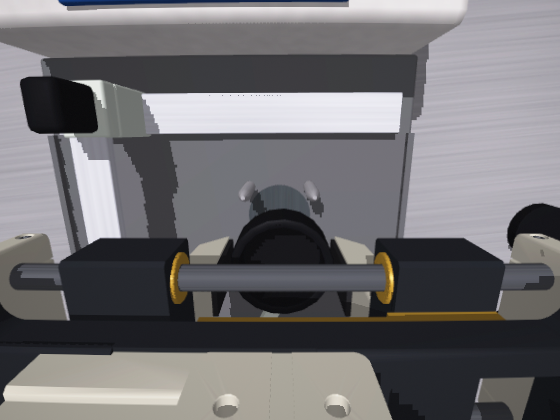

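The view shows the held cup centred at column 282, between the two far pins with tips at about (252,184) and (310,183). I'll check those tips against the expected pocket.

```bash
python3 - <<'E'
from h import *
c=cam("wrist"); c0=np.array([.5522,-.0592]); R=np.array([[.9952,.0978],[-.0978,.9952]])
for z in (.03,.076): print(z,proj(c,[np.r_[c0+R@np.array(q),z] for q in ((.0255,.0255),(.0255,-.0255))]).round(1).tolist())
im=cv2.imread("pics/w4.png"); cv2.imwrite("pics/crop4.png",cv2.convertScaleAbs(cv2.resize(im[165:225,225:335],None,fx=6,fy=6,interpolation=cv2.INTER_CUBIC),alpha=1.5,beta=20))
E
```

```text
0.03 [[249.9, 186.3], [309.1, 186.0]]
0.076 [[243.2, 197.8], [315.1, 197.5]]
```

View pics/crop4.png

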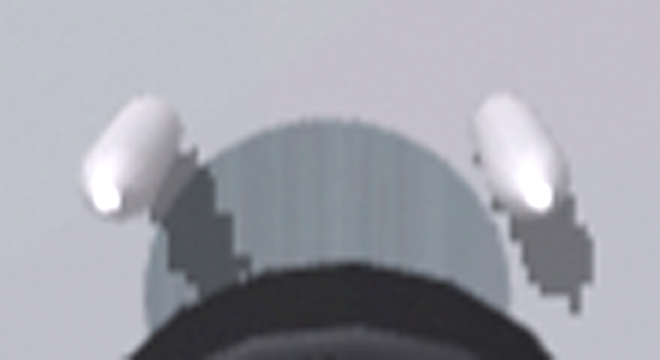

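The tips are within 1 px of prediction, so I'll lower the cup.

Request:
carry_out --pt "-0.0012 -0.0015 0 0 0 -0.004 0.3" --pt "0 0 0.02 0 0 0 0.3" --pt "0 0 0.02 0 0 0 0.3" --pt "0 0 0.015 0 0 0 0.3" --pt "0 0 0.01 0 0 0 0.3" --pt "0 0 0.007 0 0 0 0.3" --pt "0 0 0.005 0 0 0 0.3" --pt "0 0 0.003 0 0 0 0.3" --pt "0 0 0 0 0 0 0.3" --pt "0 0 0 0 0 0 0.3"

```text
time: 11.73
ee_pos: [0.5524, -0.0575, 0.0416]
eef_rot: [[0.995, -0.096, 0.001], [-0.096, -0.995, -0.0], [0.001, 0.0, -1.0]]
force: [-0.2, 0.1, -0.3]
gripper_width: 0.0561
gripper_force: 25.0
```

Request:
carry_out --pt "0 0.001 0.002 0 0 0 0.3" --pt "0 0 0.002 0 0 0 0.3" --pt "0 0 0 0 0 0 0.3" --pt "0 0 0 0 0 0 0.3"

```text
time: 12.07
ee_pos: [0.5526, -0.0588, 0.0384]
eef_rot: [[0.995, -0.096, 0.001], [-0.096, -0.995, -0.001], [0.002, 0.001, -1.0]]
force: [-1.6, -0.3, 7.0]
gripper_width: 0.0558
gripper_force: 25.0
```

Request:
carry_out --pt "0 0 0 0 0 0 0.7" --pt "0 0 0 0 0 0 0.75" --pt "0 0 0 0 0 0 0.75" --pt "0 0 -0.015 0 0 0 0.75" --pt "0 0 -0.03 0 0 0 0.75" --pt "0 0 -0.04 0 0 0 1" --pt "0 0 -0.04 0 0 0 1" --pt "-0.02 0.025 -0.015 0 0 0 1" --pt "-0.02 0.025 0 0 0 0 1" --pt "0 0 0 0 0 0 1" --pt "0 0 0 0 0 0 1" --pt "0 0 0 0 0 0 1"

```text
time: 13.07
ee_pos: [0.5073, -0.1043, 0.1771]
eef_rot: [[0.995, -0.097, 0.0], [-0.097, -0.995, 0.0], [0.0, -0.0, -1.0]]
force: [-0.1, -0.5, 0.3]
gripper_width: 0.0918
gripper_force: 0.0
```

```bash
python3 - <<'E'
from blob import *
c,im=shot("wrist","w5"); g=cv2.cvtColor(im,cv2.COLOR_BGR2GRAY)
p=proj(c,[[.552,-.059,.054]])[0]; x,y=map(int,p); print("exp",p)
for th in (30,40):
    ce,ci,mr,st=blob((g<th).astype(np.uint8),x-45,y-45,x+45,min(y+45,236)); print(ce,ci,st,onplane(c,[ce,ci[0]],.054)[:,:2].ravel())
plan([.345,-.295,.15],-.098)
E
```

```text
exp [229.5365 164.4738]
[230.5905 164.0036] ((230.62966918945312, 163.2367401123047), 29.500131607055664) [ 202  137   59   56 2496] [ 0.5523 -0.0601  0.5531 -0.0602]
[230.6254 163.9794] ((230.5433349609375, 163.49313354492188), 29.797470092773438) [ 201  136   60   58 2664] [ 0.5524 -0.0601  0.5528 -0.0601]
at [ 0.5076 -0.1036  0.177 ] yaw -0.0955 t 13.12 shift [-0.1431  0.2064  0.027 ] rows> 6.314846541328483 turn [-0.0007 -0.0002  0.0025]
```

The cup is seated at (.552,-.060) at the right height and size. The spacer is next.

Request:
carry_out --pt "-0.02 0.029 0 0 0 0 1" --pt "-0.02 0.029 0 0 0 0 1" --pt "-0.02 0.029 0 0 0 0 1" --pt "-0.02 0.029 0 0 0 0 1" --pt "-0.02 0.03 0 0 0 0 1" --pt "-0.02 0.03 0.013 0 0 0 1" --pt "-0.023 0.03 0.014 0 0 0 1" --pt "0 0 0 0 0 0 1" --pt "0 0 0 0 0 0 1" --pt "0 0 0 0 0 0 1" --pt "0 0 0 0 0 0 1"

```text
time: 14.03
ee_pos: [0.347, -0.2944, 0.1502]
eef_rot: [[0.996, -0.093, 0.001], [-0.093, -0.996, 0.001], [0.001, -0.001, -1.0]]
force: [0.4, 0.3, 0.9]
gripper_width: 0.0916
gripper_force: 0.0
```

```bash
cat > part.py <<'E'
from blob import *
import sys
x0,y0,z=map(float,sys.argv[1:4])
c,im=shot("wrist"); g=cv2.cvtColor(im,cv2.COLOR_BGR2GRAY)
p=proj(c,[[x0,y0,z]])[0]; x,y=map(int,p); print("exp",p)
for th in (30,45):
    ce,ci,mr,st=blob((g<th).astype(np.uint8),x-55,max(0,y-55),x+55,min(y+55,238)); P=onplane(c,[ci[0],[ci[0][0]+ci[1],ci[0][1]]],z)
    print(ce,ci,st,P[0],"r",np.linalg.norm(P[1]-P[0]))
plan([P[0][0],P[0][1],float(sys.argv[4])],-.098)
E
python3 part.py .389 -.3 .014 .006
```

```text
exp [282.9011 160.8278]
[284.8089 160.9493] ((284.77606201171875, 160.6705322265625), 27.387226104736328) [ 258  134   55   55 1439] [ 0.389  -0.3019  0.014 ] r 0.027338729418177183
[284.9176 161.0856] ((284.8509826660156, 160.78697204589844), 27.72464370727539) [ 258  134   55   55 1530] [ 0.3889 -0.3019  0.014 ] r 0.02767845067921398
at [ 0.347  -0.2944  0.1504] yaw -0.0927 t 14.08 shift [0.0424 0.0034 0.1444] rows> 3.7628383990721943 turn [-0.0003 -0.0011  0.0053]
```

Request:
carry_out --pt "0.014 0.001 0.015 0 0 0.003 1" --pt "0.014 0.001 0.03 0 0 0 1" --pt "0.014 0.001 0.03 0 0 0 1" --pt "0 0 0.03 0 0 0 1" --pt "0 0 0.02 0 0 0 0.85" --pt "0 0 0.013 0 0 0 0.75" --pt "0 0 0.005 0 0 0 0.72" --pt "0 0 0 0 0 0 0.7" --pt "0 0 0 0 0 0 0.4" --pt "0 0 0 0 0 0 0.3" --pt "0 0 0 0 0 0 0.3" --pt "0 0 0 0 0 0 0.3" --pt "0 0 0 0 0 0 0.3" --pt "0 0 0 0 0 0 0.3" --squeeze 25

```text
time: 15.25
ee_pos: [0.3875, -0.3034, 0.0082]
eef_rot: [[0.995, -0.099, 0.002], [-0.099, -0.995, -0.001], [0.002, 0.001, -1.0]]
force: [-0.8, 0.5, 6.6]
gripper_width: 0.0546
gripper_force: 25.0
```

Request:
carry_out --pt "0 0 -0.01 0 0 0 0.3" --pt "0 0 -0.025 0 0 0 0.3" --pt "0 0 -0.035 0 0 0 0.3" --pt "0 0 -0.035 0 0 0 0.3" --pt "0 0 -0.01 0 0 0 0.3" --pt "0 0 0 0 0 0 0.3" --pt "0 0 0 0 0 0 0.3"

```text
time: 15.83
ee_pos: [0.3864, -0.3033, 0.1226]
eef_rot: [[0.995, -0.1, 0.001], [-0.1, -0.995, -0.001], [0.001, 0.001, -1.0]]
force: [-0.0, 0.4, -0.7]
gripper_width: 0.0544
gripper_force: 25.0
```

```bash
python3 - <<'E'
from h import *
plan([.552,-.059,.125],-.098)
E
```

```text
at [ 0.3864 -0.3033  0.1226] yaw -0.0998 t 15.83 shift [ 0.1409 -0.2593 -0.0024] rows> 7.37786478483171 turn [ 0.0014 -0.0008 -0.0018]
```

Request:
carry_out --pt "0.0141 -0.0259 0 0 0 0 0.3" --pt "0.0141 -0.0259 0 0 0 0 0.3" --pt "0.0141 -0.0259 0 0 0 0 0.3" --pt "0.0141 -0.0259 0 0 0 0 0.3" --pt "0.0141 -0.0259 0 0 0 0 0.3" --pt "0.0141 -0.0259 0 0 0 0 0.3" --pt "0.0141 -0.0259 0 0 0 0 0.3" --pt "0.0141 -0.0259 0 0 0 0 0.3" --pt "0.0141 -0.0259 0 0 0 0 0.3" --pt "0.0141 -0.0259 0 0 0 0 0.3" --pt "0 0 0 0 0 0 0.3" --pt "0 0 0 0 0 0 0.3" --pt "0 0 0 0 0 0 0.3" --pt "0 0 0 0 0 0 0.3"

```text
time: 17.0
ee_pos: [0.551, -0.0604, 0.1207]
eef_rot: [[0.995, -0.101, -0.003], [-0.101, -0.995, -0.0], [-0.003, 0.001, -1.0]]
force: [-0.4, -0.8, -0.7]
gripper_width: 0.0545
gripper_force: 25.0
```

```bash
python3 - <<'E'
from h import *
c,im=shot("wrist","w6"); s=robot.sense(); print(s["gripper_width"],s["ee_pos"])
print(proj(c,[s["ee_pos"]+s["eef_rot"]@np.array([0.028,0,-.006]),s["ee_pos"]+s["eef_rot"]@np.array([0.0,0,-.006])]))
plan([.552,-.0592,.068],-.098)
cv2.imwrite("pics/crop6.png",cv2.convertScaleAbs(cv2.resize(im[165:335,195:365],None,fx=3.5,fy=3.5,interpolation=cv2.INTER_CUBIC),alpha=1.5,beta=20))
E
```

```text
0.05422868868144744 [ 0.5512 -0.0606  0.1211]
[[281.531  211.4911]
 [281.525  259.569 ]]
at [ 0.5512 -0.0606  0.1211] yaw -0.1013 t 17.05 shift [ 0.0006 -0.0015  0.0531] rows> 1.3273621449716255 turn [ 0.0008  0.0022 -0.0033]
```

View pics/crop6.png

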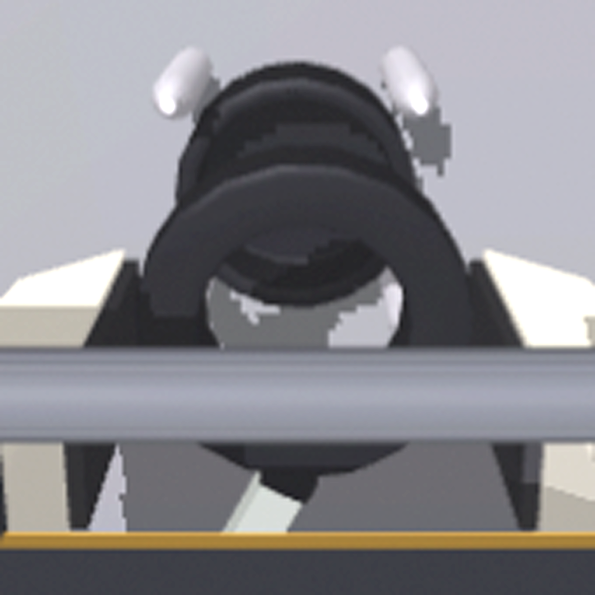

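The crop shows the ring held centred (far edge at row 212, expected 211.5), with the cup seated below between the pins. I'll lower it.

Request:
carry_out --pt "0.0006 -0.001 0 0 0 -0.003 0.3" --pt "0 0 0.015 0 0 0 0.3" --pt "0 0 0.015 0 0 0 0.3" --pt "0 0 0.012 0 0 0 0.3" --pt "0 0 0.007 0 0 0 0.3" --pt "0 0 0.004 0 0 0 0.3" --pt "0 0 0 0 0 0 0.3" --pt "0 0 0 0 0 0 0.3"

```text
time: 17.72
ee_pos: [0.5535, -0.0581, 0.0693]
eef_rot: [[0.995, -0.096, 0.0], [-0.096, -0.995, 0.0], [0.0, -0.0, -1.0]]
force: [0.5, -0.3, -1.2]
gripper_width: 0.0547
gripper_force: 25.0
```

Request:
carry_out --pt "0 0 0.003 0 0 0 0.3" --pt "0 0 0.003 0 0 0 0.3" --pt "0 0 0 0 0 0 0.3" --pt "0 0 0 0 0 0 0.3"

```text
time: 18.05
ee_pos: [0.5532, -0.0581, 0.0631]
eef_rot: [[0.995, -0.096, -0.0], [-0.096, -0.995, -0.0], [-0.0, 0.0, -1.0]]
force: [0.3, -0.2, -0.6]
gripper_width: 0.0542
gripper_force: 25.0
```

Request:
carry_out --pt "0 0 0.0015 0 0 0 0.3" --pt "0 0 0.001 0 0 0 0.3" --pt "0 0 0 0 0 0 0.3" --pt "0 0 0 0 0 0 0.3"

```text
time: 18.38
ee_pos: [0.5537, -0.0581, 0.0621]
eef_rot: [[0.995, -0.096, 0.001], [-0.096, -0.995, -0.001], [0.001, 0.001, -1.0]]
force: [-4.7, 0.3, 11.5]
gripper_width: 0.0544
gripper_force: 25.0
```

Contact at the expected height. Release, rise and go to look at the disc.

Request:
carry_out --pt "0 0 0 0 0 0 0.7" --pt "0 0 0 0 0 0 0.75" --pt "0 0 0 0 0 0 0.75" --pt "0 0 -0.015 0 0 0 0.75" --pt "0 0 -0.03 0 0 0 0.75" --pt "0 0 -0.03 0 0 0 1" --pt "0 0 -0.03 0 0 0 1" --pt "-0.02 0.025 -0.01 0 0 0 1" --pt "-0.025 0.025 0 0 0 0 1" --pt "0 0 0 0 0 0 1" --pt "0 0 0 0 0 0 1" --pt "0 0 0 0 0 0 1"

```text
time: 19.38
ee_pos: [0.5038, -0.1037, 0.1756]
eef_rot: [[0.995, -0.097, 0.0], [-0.097, -0.995, 0.0], [0.0, -0.0, -1.0]]
force: [-0.0, -0.1, 0.4]
gripper_width: 0.0917
gripper_force: 0.0
```

```bash
python3 part.py .552 -.059 .068 .15; python3 - <<'E'
from h import *
plan([.458,-.306,.15],-.098)
E
```

```text
exp [226.7691 162.2905]
[228.0127 160.8082] ((228.11363220214844, 158.43466186523438), 32.211631774902344) [ 196  132   65   58 2826] [ 0.5553 -0.0607  0.068 ] r 0.02899536837823328
[227.783  159.4703] ((228.06504821777344, 158.5509033203125), 32.5797233581543) [ 196  129   65   62 3134] [ 0.5552 -0.0606  0.068 ] r 0.029329353242198288
at [ 0.5042 -0.103   0.1756] yaw -0.0957 t 19.43 shift [ 0.0466 -0.0471  0.0256] rows> 1.7756932983276401 turn [-0.0006 -0.0005  0.0023]
at [ 0.5042 -0.103   0.1756] yaw -0.0957 t 19.43 shift [-0.0261  0.2066  0.0256] rows> 5.244643236048744 turn [-0.0006 -0.0005  0.0023]
```

Request:
carry_out --pt "-0.004 0.034 0 0 0 0 1" --pt "-0.004 0.034 0 0 0 0 1" --pt "-0.004 0.034 0 0 0 0 1" --pt "-0.004 0.034 0 0 0 0 1" --pt "-0.005 0.035 0.012 0 0 0 1" --pt "-0.005 0.035 0.013 0 0 0 1" --pt "0 0 0 0 0 0 1" --pt "0 0 0 0 0 0 1" --pt "0 0 0 0 0 0 1" --pt "0 0 0 0 0 0 1"

```text
time: 20.27
ee_pos: [0.4595, -0.304, 0.1507]
eef_rot: [[0.996, -0.093, 0.001], [-0.093, -0.996, 0.001], [0.001, -0.001, -1.0]]
force: [0.8, -0.1, -0.5]
gripper_width: 0.0919
gripper_force: 0.0
```

```bash
python3 part.py .503 -.313 .012 .0065
```

```text
exp [286.2611 158.8194]
[287.8051 159.2164] ((287.7489929199219, 158.98988342285156), 27.185062408447266) [ 261  132   54   55 2278] [ 0.5027 -0.3145  0.012 ] r 0.027322916108940623
[287.907  159.3076] ((287.9610290527344, 159.2792205810547), 27.44807243347168) [ 261  132   55   55 2334] [ 0.5024 -0.3147  0.012 ] r 0.02759419713902644
at [ 0.4595 -0.3041  0.1509] yaw -0.0927 t 20.32 shift [0.0437 0.0064 0.1444] rows> 3.7751607975718007 turn [-0.0007 -0.0009  0.0053]
```

Request:
carry_out --pt "0.0145 0.002 0.015 0 0 0.003 1" --pt "0.0145 0.002 0.03 0 0 0 1" --pt "0.0145 0.002 0.03 0 0 0 1" --pt "0 0 0.03 0 0 0 1" --pt "0 0 0.02 0 0 0 0.85" --pt "0 0 0.014 0 0 0 0.75" --pt "0 0 0.005 0 0 0 0.72" --pt "0 0 0 0 0 0 0.7" --pt "0 0 0 0 0 0 0.4" --pt "0 0 0 0 0 0 0.3" --pt "0 0 0 0 0 0 0.3" --pt "0 0 0 0 0 0 0.3" --pt "0 0 0 0 0 0 0.3" --pt "0 0 0 0 0 0 0.3" --squeeze 25

```text
time: 21.48
ee_pos: [0.5019, -0.317, 0.0082]
eef_rot: [[0.995, -0.099, 0.002], [-0.099, -0.995, -0.001], [0.003, 0.001, -1.0]]
force: [-0.3, 1.3, 6.7]
gripper_width: 0.0547
gripper_force: 25.0
```

Request:
carry_out --pt "0 0 -0.01 0 0 0 0.3" --pt "0 0 -0.025 0 0 0 0.3" --pt "0 0 -0.035 0 0 0 0.3" --pt "0 0 -0.035 0 0 0 0.3" --pt "0 0 -0.02 0 0 0 0.3" --pt "0 0 0 0 0 0 0.3" --pt "0 0 0 0 0 0 0.3"

```text
time: 22.07
ee_pos: [0.5015, -0.3172, 0.1337]
eef_rot: [[0.995, -0.099, 0.003], [-0.099, -0.995, -0.002], [0.003, 0.002, -1.0]]
force: [0.2, -1.4, -0.6]
gripper_width: 0.0542
gripper_force: 25.0
```

```bash
python3 - <<'E'
from h import *
plan([.552,-.059,.132],-.098)
E
```

```text
at [ 0.5015 -0.3172  0.1337] yaw -0.0996 t 22.07 shift [ 0.025  -0.2619  0.0017] rows> 6.576475794813555 turn [ 0.0021 -0.0029 -0.0016]
```

Request:
carry_out --pt "0.0028 -0.029 0 0 0 0 0.3" --pt "0.0028 -0.029 0 0 0 0 0.3" --pt "0.0028 -0.029 0 0 0 0 0.3" --pt "0.0028 -0.029 0 0 0 0 0.3" --pt "0.0028 -0.029 0 0 0 0 0.3" --pt "0.0028 -0.029 0 0 0 0 0.3" --pt "0.0028 -0.029 0 0 0 0 0.3" --pt "0.0028 -0.029 0 0 0 0 0.3" --pt "0.0026 -0.03 0 0 0 0 0.3" --pt "0 0 0 0 0 0 0.3" --pt "0 0 0 0 0 0 0.3" --pt "0 0 0 0 0 0 0.3" --pt "0 0 0 0 0 0 0.3"

```text
time: 23.15
ee_pos: [0.5506, -0.0598, 0.1307]
eef_rot: [[0.995, -0.101, -0.002], [-0.101, -0.995, -0.001], [-0.002, 0.001, -1.0]]
force: [0.3, 0.1, -0.7]
gripper_width: 0.0544
gripper_force: 25.0
```

```bash
python3 - <<'E'
from h import *
c,im=shot("wrist","w7"); s=robot.sense(); g=cv2.cvtColor(im,cv2.COLOR_BGR2GRAY)
T=lambda v:s["ee_pos"]+s["eef_rot"]@np.array(v)
print(s["gripper_width"],proj(c,[T([.028,0,-.004]),T([0,0,-.004])]))
print("dark rows at col 281:",[int(v) for v in g[170:245,281]][::3])
plan([.552,-.0592,.083],-.098)
cv2.imwrite("pics/crop7.png",cv2.convertScaleAbs(cv2.resize(im[165:335,195:365],None,fx=3.5,fy=3.5,interpolation=cv2.INTER_CUBIC),alpha=1.8,beta=20))
E
```

```text
0.05451158150327232 [[281.337  210.5115]
 [281.345  258.0403]]
dark rows at col 281: [117, 117, 115, 102, 17, 31, 29, 27, 26, 21, 16, 15, 16, 17, 29, 25, 25, 25, 25, 25, 24, 24, 25, 24, 24]
at [ 0.5508 -0.06    0.1309] yaw -0.1017 t 23.2 shift [ 0.0011 -0.0009  0.0479] rows> 1.1988653237213973 turn [ 0.0008  0.0014 -0.0037]
```

View pics/crop7.png

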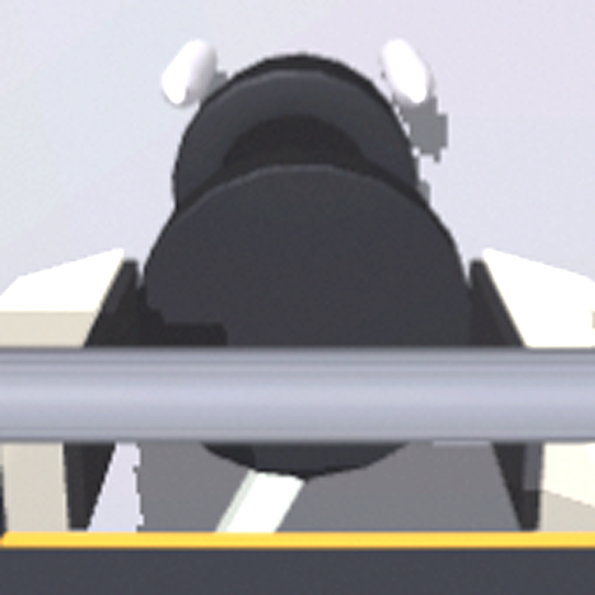

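The crop shows the disc held centred over the spacer, which sits between the pins. I'll lower it.

Request:
carry_out --pt "0.0003 -0.0005 0.005 0 0 -0.003 0.3" --pt "0 0 0.013 0 0 0 0.3" --pt "0 0 0.013 0 0 0 0.3" --pt "0 0 0.01 0 0 0 0.3" --pt "0 0 0.006 0 0 0 0.3" --pt "0 0 0.003 0 0 0 0.3" --pt "0 0 0.002 0 0 0 0.3" --pt "0 0 0 0 0 0 0.3" --pt "0 0 0 0 0 0 0.3"

```text
time: 23.95
ee_pos: [0.5523, -0.0575, 0.0799]
eef_rot: [[0.995, -0.096, 0.001], [-0.096, -0.995, 0.0], [0.001, -0.0, -1.0]]
force: [-0.0, 0.4, -0.1]
gripper_width: 0.0544
gripper_force: 25.0
```

Request:
carry_out --pt "0 0 0.002 0 0 0 0.3" --pt "0 0 0.001 0 0 0 0.3" --pt "0 0 0 0 0 0 0.3" --pt "0 0 0 0 0 0 0.3"

```text
time: 24.28
ee_pos: [0.552, -0.0577, 0.0768]
eef_rot: [[0.995, -0.096, 0.0], [-0.096, -0.995, -0.0], [0.0, 0.0, -1.0]]
force: [0.2, -0.5, -0.8]
gripper_width: 0.0547
gripper_force: 25.0
```

Request:
carry_out --pt "0 0.001 0.001 0 0 0 0.3" --pt "0 0 0.0005 0 0 0 0.3" --pt "0 0 0 0 0 0 0.3" --pt "0 0 0 0 0 0 0.3"

```text
time: 24.62
ee_pos: [0.5522, -0.0581, 0.0762]
eef_rot: [[0.995, -0.096, 0.001], [-0.096, -0.995, 0.0], [0.001, -0.0, -1.0]]
force: [-3.2, 2.0, 7.8]
gripper_width: 0.0548
gripper_force: 25.0
```

Request:
carry_out --pt "0 0 0 0 0 0 0.7" --pt "0 0 0 0 0 0 0.75" --pt "0 0 0 0 0 0 0.75" --pt "0 0 -0.015 0 0 0 0.75" --pt "0 0 -0.03 0 0 0 0.75" --pt "0 0 -0.03 0 0 0 1" --pt "-0.02 0 -0.03 0 0 0 1" --pt "-0.03 0 -0.01 0 0 0 1" --pt "-0.02 0 0 0 0 0 1" --pt "0 0 0 0 0 0 1" --pt "0 0 0 0 0 0 1" --pt "0 0 0 0 0 0 1"

```text
time: 25.62
ee_pos: [0.4828, -0.0523, 0.1902]
eef_rot: [[0.995, -0.097, 0.001], [-0.097, -0.995, -0.0], [0.001, 0.0, -1.0]]
force: [-0.6, -0.2, 0.3]
gripper_width: 0.0918
gripper_force: 0.0
```

```bash
python3 - <<'E'
from blob import *
c,im=shot("wrist","w8"); g=cv2.cvtColor(im,cv2.COLOR_BGR2GRAY)
p=proj(c,[[.552,-.059,.08]])[0]; x,y=map(int,p); print("exp",p)
ce,ci,mr,st=blob((g<45).astype(np.uint8),x-55,max(0,y-55),x+55,min(y+55,238)); P=onplane(c,[ci[0],[ci[0][0]+ci[1],ci[0][1]]],.08); print(ci,st,P)
o=np.hstack([cv2.resize(im[y-60:y+60,x-70:x+70],None,fx=4,fy=4,interpolation=cv2.INTER_CUBIC)]); cv2.imwrite("pics/crop8.png",cv2.convertScaleAbs(o,alpha=2.5,beta=20))
plan([.648,.0527,.2],-.098)
E
```

```text
exp [281.1016 132.6975]
((281.0, 132.3153839111328), 32.700008392333984) [ 250  100   62   66 3169] [[ 0.5523 -0.0589  0.08  ]
 [ 0.5495 -0.0879  0.08  ]]
at [ 0.483  -0.0522  0.1901] yaw -0.0966 t 25.67 shift [ 0.1539 -0.1205 -0.0099] rows> 4.893433287214351 turn [-0.0003 -0.0007  0.0014]
```

View pics/crop8.png

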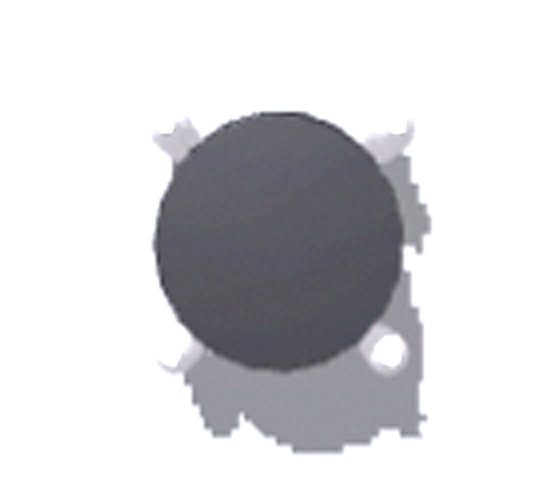

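The crop shows the disc flat and centred between the four pins, at (.552,-.059). Next I'll close the slide.

Request:
carry_out --pt "0.03 -0.024 0 0 0 0 1" --pt "0.03 -0.024 0 0 0 0 1" --pt "0.03 -0.024 0 0 0 0 1" --pt "0.03 -0.024 0 0 0 0 1" --pt "0.033 -0.0245 0 0 0 0 1" --pt "0 0 0.02 0 0 0 1" --pt "0 0 0.025 0 0 0 0.9" --pt "0 0 0.025 0 0 0 0.8" --pt "0 0 0.015 0 0 0 0.6" --pt "0 0 0 0 0 0 0.5" --pt "0 0 0 0 0 0 0.4" --pt "0 0 0 0 0 0 0" --pt "0 0 0 0 0 0 0" --pt "0 0 0 0 0 0 0" --pt "0 0 0 0 0 0 0" --pt "0 0 0 0 0 0 0" --pt "0 0 0 0 0 0 0" --pt "0 0 0 0 0 0 0" --pt "0 0 0 0 0 0 0" --pt "0 0 0 0 0 0 0" --squeeze 25

```text
time: 27.33
ee_pos: [0.6462, 0.0526, 0.1056]
eef_rot: [[0.995, -0.097, 0.0], [-0.097, -0.995, -0.001], [0.0, 0.001, -1.0]]
force: [-0.4, -1.6, 4.4]
gripper_width: 0.0199
gripper_force: 25.0
```

Request:
carry_out --pt "0 0.006 0 0 0 0 0" --pt "0 0.01 0 0 0 0 0" --pt "0 0.01 0 0 0 0 0" --pt "0 0.01 0 0 0 0 0" --pt "0 0.01 0 0 0 0 0" --pt "0 0.01 0 0 0 0 0" --pt "0 0.01 0 0 0 0 0" --pt "0 0.01 0 0 0 0 0" --pt "0 0.01 0 0 0 0 0" --pt "0 0.01 0 0 0 0 0" --pt "0 0.01 0 0 0 0 0" --pt "0 0.008 0 0 0 0 0" --pt "0 0.004 0 0 0 0 0" --pt "0 0.003 0 0 0 0 0" --pt "0 0 0 0 0 0 0" --pt "0 0 0 0 0 0 0"

```text
time: 28.67
ee_pos: [0.6344, -0.0669, 0.1056]
eef_rot: [[0.995, -0.096, 0.001], [-0.096, -0.995, 0.001], [0.0, -0.001, -1.0]]
force: [-0.4, 2.8, 5.7]
gripper_width: 0.0196
gripper_force: 25.0
```

Request:
carry_out --pt "0 0.003 0 0 0 0 0" --pt "0 0.002 0 0 0 0 0" --pt "0 0 0 0 0 0 0" --pt "0 0 0 0 0 0 0"

```text
time: 29.0
ee_pos: [0.6344, -0.0671, 0.1056]
eef_rot: [[0.996, -0.093, 0.002], [-0.093, -0.996, 0.006], [0.001, -0.006, -1.0]]
force: [0.6, 11.1, 4.3]
gripper_width: 0.0195
gripper_force: 25.0
```

The slide stopped at its closed end stop after about 120 mm of travel, at 11 N. Next I'll release it and look at the cuvettes.

Request:
carry_out --pt "0 -0.005 0 0 0 0 0.2" --pt "0 0 0 0 0 0 0.6" --pt "0 0 0 0 0 0 0.6" --pt "0 0 0 0 0 0 0.6" --pt "0 0 0 0 0 0 0.6" --pt "0 0 0 0 0 0 0.7" --pt "0 0 -0.03 0 0 0 1" --pt "0 0 -0.04 0 0 0 1" --pt "-0.03 -0.012 -0.03 0 0 0 1" --pt "-0.038 -0.013 -0.01 0 0 0 1" --pt "-0.038 -0.013 0 0 0 0 1" --pt "-0.038 -0.013 0 0 0 0 1" --pt "-0.038 -0.013 0 0 0 0 1" --pt "-0.03 -0.013 0 0 0 0 1" --pt "0 0 0 0 0 0 1" --pt "0 0 0 0 0 0 1" --pt "0 0 0 0 0 0 1" --pt "0 0 0 0 0 0 1"

```text
time: 30.5
ee_pos: [0.4336, 0.0285, 0.2138]
eef_rot: [[0.995, -0.097, 0.001], [-0.097, -0.995, 0.0], [0.001, -0.0, -1.0]]
force: [0.5, 0.2, 0.5]
gripper_width: 0.0919
gripper_force: 0.0
```

```bash
cat > cuv.py <<'E'
from blob import *
import sys
c,im=shot("wrist",sys.argv[1]); g=cv2.cvtColor(im,cv2.COLOR_BGR2GRAY)
s=robot.sense(); print(s["ee_pos"],s["time"])
# white body blobs on the deck (top at z .044)
hsv=cv2.cvtColor(im,cv2.COLOR_BGR2HSV)
m=((g>140)&(np.arange(420)[:,None]<236)).astype(np.uint8)
n,l,st,ce=cv2.connectedComponentsWithStats(m)
for i in range(1,n):
    if 80<st[i,4]<4000:
        ct=max(cv2.findContours((l==i).astype(np.uint8),0,1)[0],key=cv2.contourArea)
        mr=cv2.minAreaRect(ct); bx=cv2.boxPoints(mr); W=onplane(c,np.vstack([bx,mr[0]]),.044)[:,:2]
        a,b=W[1]-W[0],W[2]-W[1]; la,lb=np.linalg.norm(a),np.linalg.norm(b); d=a if la>lb else b
        print(st[i],"px",np.round(mr[0],1),"world",W[4],"size",la,lb,"axis deg",np.degrees(np.arctan2(d[1],d[0]))%180)
E
python3 cuv.py w9
```

```text
[0.4335 0.0286 0.2136] 30.55
[182   0 160   2 320] px [261.5   0.5] world [0.6313 0.0286] size 0.0008852950980785627 0.15723973711630432 axis deg 84.25352596939578
[ 352    0  100   83 2421] px [401.5  41. ] world [ 0.5816 -0.1091] size 0.09890854645787928 0.07719305910018846 axis deg 85.17974778855172
[464   0  43   6 102] px [484.7   0.1] world [ 0.6122 -0.1931] size 0.04250853010282852 0.0044565924069114035 axis deg 91.79000894075587
[462   3  79  11 467] px [500.9   7.2] world [ 0.6046 -0.21  ] size 0.07998729567856118 0.006490660155303722 axis deg 89.63951929447279
[461  10  85  10 282] px [502.9  13.9] world [ 0.5983 -0.2126] size 0.08655047906108966 0.003323025988750804 axis deg 90.42244114846942
[325 157  25  33 382] px [336.3 173.3] world [ 0.4529 -0.0356] size 0.036366575756161604 0.013231483860005281 axis deg 146.4612471869377
[210 158  25  33 350] px [221.8 174.2] world [0.4645 0.0927] size 0.01200268565032684 0.036239608723706886 axis deg 22.101696021210046
```

View pics/w9.png

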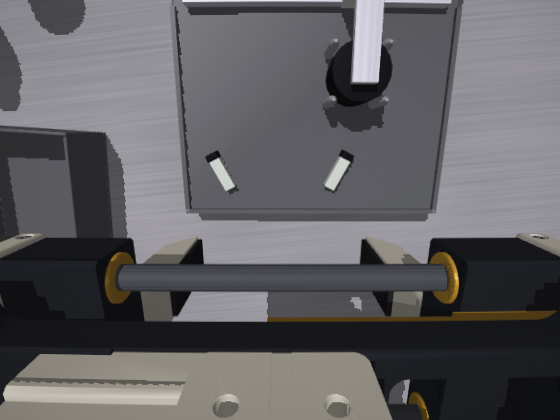

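The wrist view shows exactly two cuvettes on the deck, at (221,173) and (339,171). The bar is over the stack at (365,70) and the tub is at the left. I'll fetch the first one.

```bash
python3 - <<'E'
from h import *
print(robot.sense()["joint_pos"])
plan([.4687,.0944,.037],.386)
E
```

```text
[ 0.5124  0.1417 -0.6848  2.0712  0.1084  0.9623 -1.8978]
at [0.4335 0.0286 0.2136] yaw -0.0975 t 30.55 shift [ 0.0574 -0.0478  0.1766] rows> 4.793253144054892 turn [-0.0006 -0.0008 -0.4835]
```

Request:
carry_out --pt "0 0 0 0 0 -0.12 0.3" --pt "0 0 0 0 0 -0.12 0.3" --pt "0 0 0 0 0 -0.12 0.3" --pt "0 0 0 0 0 -0.122 0.3" --pt "0 0 0 0 0 0 0.3" --pt "0 0 0 0 0 0 0.3" --pt "0 0 0 0 0 0 0.3"

```text
time: 31.13
ee_pos: [0.4327, 0.0289, 0.2133]
eef_rot: [[0.928, 0.372, -0.0], [0.372, -0.928, 0.001], [0.0, -0.001, -1.0]]
force: [1.0, -0.0, -0.1]
gripper_width: 0.05
gripper_force: 0.0
```

```bash
python3 - <<'E'
from h import *
print(robot.sense()["joint_pos"])
plan([.4687,.0944,.08],.386)
E
python3 cuv.py w10 | grep -v "size 0.0[0]"
```

```text
[ 0.5597  0.148  -0.7377  2.0713  0.1202  0.964  -1.4305]
at [0.4327 0.0289 0.2133] yaw 0.3816 t 31.13 shift [ 0.058  -0.0471  0.1333] rows> 3.8210164012808105 turn [-0.0007 -0.0001 -0.0044]
[0.4326 0.0289 0.2134] 31.1833
[ 331    0  106   56 2614] px [384.6  14. ] world [0.6426 0.0017] size 0.02882910400610741 0.10558155812573561 axis deg 85.05070537394626
[535   0  25  19 239] px [547.   9.] world [ 0.7114 -0.1489] size 0.02509885232935655 0.016652721290659693 axis deg 113.68469202893264
[232 131  12  34 380] px [237.5 147.5] world [0.4647 0.0932] size 0.011937980078099744 0.03559454517196449 axis deg 19.99526681013529
[324 186  32  27 408] px [339.3 199.3] world [ 0.4533 -0.035 ] size 0.036566543496886816 0.014818070058704157 axis deg 146.8925387498409
```

Request:
carry_out --pt "0.019 -0.016 0 0 0 0 0.3" --pt "0.019 -0.016 0.02 0 0 0 0.3" --pt "0.02 -0.0155 0.035 0 0 0 0.3" --pt "0 0 0.035 0 0 0 0.3" --pt "0 0 0.03 0 0 0 0.3" --pt "0 0 0.03 0 0 0 0.3" --pt "0 0 0.015 0 0 0 0.3" --pt "0 0 0.008 0 0 0 0.3" --pt "0 0 0 0 0 0 0.3" --pt "0 0 0 0 0 0 0.3"

```text
time: 32.02
ee_pos: [0.4681, 0.0944, 0.042]
eef_rot: [[0.927, 0.376, 0.0], [0.376, -0.927, 0.0], [0.0, -0.0, -1.0]]
force: [-0.2, -0.1, 0.4]
gripper_width: 0.0272
gripper_force: 0.0
```

Request:
carry_out --pt "0 0 0.001 0 0 0 0.1" --pt "0 0 0.001 0 0 0 0" --pt "0 0 0 0 0 0 0" --pt "0 0 0 0 0 0 0" --pt "0 0 0 0 0 0 0" --pt "0 0 0 0 0 0 0" --pt "0 0 0 0 0 0 0" --squeeze 20

```text
time: 32.6
ee_pos: [0.4687, 0.0941, 0.0405]
eef_rot: [[0.927, 0.376, 0.002], [0.376, -0.927, -0.0], [0.002, 0.001, -1.0]]
force: [-0.5, -0.7, 6.7]
gripper_width: 0.0116
gripper_force: 20.0
```

Request:
carry_out --pt "0 0 -0.01 0 0 0 0" --pt "0 0 -0.02 0 0 0 0" --pt "0 0 -0.03 0 0 0 0" --pt "0 0 -0.035 0 0 0 0" --pt "0 0 0 0 0 0 0" --pt "0 0 0 0 0 0 0"

```text
time: 33.1
ee_pos: [0.4692, 0.0943, 0.137]
eef_rot: [[0.927, 0.376, 0.004], [0.376, -0.927, -0.0], [0.004, 0.002, -1.0]]
force: [0.0, 0.2, 0.1]
gripper_width: 0.0112
gripper_force: 20.0
```

```bash
python3 - <<'E'
from h import *
print(robot.sense()["gripper_width"])
plan([.465,.316,.135])
E
```

```text
0.01118533269960581
at [0.4692 0.0943 0.137 ] yaw 0.3855 t 33.1 shift [ 0.0794 -0.207   0.002 ] rows> 5.543974172199227 turn [ 0.0018 -0.0041 -0.    ]
```

Request:
carry_out --pt "0.01 -0.026 0 0 0 0 0" --pt "0.01 -0.026 0 0 0 0 0" --pt "0.01 -0.026 0 0 0 0 0" --pt "0.01 -0.026 0 0 0 0 0" --pt "0.01 -0.026 0 0 0 0 0" --pt "0.01 -0.026 0 0 0 0 0" --pt "0.01 -0.026 0 0 0 0 0" --pt "0.01 -0.025 0 0 0 0 0" --pt "0 0 0.03 0 0 0 0" --pt "0 0 0.03 0 0 0 0" --pt "0 0 0.01 0 0 0 0" --pt "0 0 0 0 0 0 0"

```text
time: 34.1
ee_pos: [0.4609, 0.3137, 0.061]
eef_rot: [[0.926, 0.377, -0.007], [0.377, -0.926, -0.005], [-0.008, 0.002, -1.0]]
force: [-0.5, -0.4, 0.3]
gripper_width: 0.0118
gripper_force: 20.0
```

Request:
carry_out --pt "0 0 0 0 0 0 0.3" --pt "0 0 0 0 0 0 0.3" --pt "0 0 0 0 0 0 0.3" --pt "0 0 0 0 0 0 0.3" --pt "0 0 -0.03 0 0 0 0.3" --pt "0 0 -0.04 0 0 0 0.3" --pt "0 0 -0.04 0 0 0 0.3" --pt "0 0 -0.02 0 0 0 0.3"

```text
time: 34.77
ee_pos: [0.4656, 0.3179, 0.2002]
eef_rot: [[0.926, 0.377, 0.006], [0.377, -0.926, 0.004], [0.007, -0.001, -1.0]]
force: [1.2, 1.4, -1.4]
gripper_width: 0.0278
gripper_force: 0.0
```

```bash
python3 - <<'E'
from h import *
plan([.40,.015,.19],-.585)
E
```

```text
at [0.4656 0.3179 0.2002] yaw 0.3862 t 34.77 shift [0.1126 0.2887 0.0102] rows> 7.751794622331004 turn [-0.0043 -0.0058  0.9712]
```

Request:
carry_out --pt "0 0 0 0 0 0.1214 0.3" --pt "0 0 0 0 0 0.1214 0.3" --pt "0 0 0 0 0 0.1214 0.3" --pt "0 0 0 0 0 0.1214 0.3" --pt "0 0 0 0 0 0.1214 0.3" --pt "0 0 0 0 0 0.1214 0.3" --pt "0 0 0 0 0 0.1214 0.3" --pt "0 0 0 0 0 0.1214 0.3" --pt "0.0125 0.032 0 0 0 0 0.3" --pt "0.0125 0.032 0 0 0 0 0.3" --pt "0.0125 0.032 0 0 0 0 0.3" --pt "0.0125 0.032 0 0 0 0 0.3" --pt "0.0125 0.032 0 0 0 0 0.3" --pt "0.0125 0.032 0 0 0 0 0.3" --pt "0.0125 0.032 0 0 0 0 0.3" --pt "0.0125 0.032 0 0 0 0 0.3" --pt "0.0125 0.032 0 0 0 0 0.3" --pt "0 0 0 0 0 0 0.3" --pt "0 0 0 0 0 0 0.3" --pt "0 0 0 0 0 0 0.3"

```text
time: 36.43
ee_pos: [0.4572, 0.0047, 0.1919]
eef_rot: [[0.927, -0.374, -0.014], [-0.374, -0.927, -0.014], [-0.008, 0.018, -1.0]]
force: [0.9, 1.0, 0.5]
gripper_width: 0.0271
gripper_force: 0.0
```

```bash
python3 cuv.py w11; python3 - <<'E'
from h import *
print(robot.sense()["joint_pos"])
plan([.4567,-.0381,.04],-.583)
E
```

```text
[0.4571 0.0053 0.1917] 36.4833
[ 272    0   53   99 2859] px [298.8  45.7] world [ 0.5876 -0.0687] size 0.02802598391908991 0.08864423931078017 axis deg 174.7850318296504
[307 171  19  35 429] px [315.5 187.7] world [ 0.4534 -0.0358] size 0.03678526388666727 0.013418718403840858 axis deg 146.25242684814216
[-0.3204  0.1795  0.2662  2.06   -0.0424  0.9238 -1.9849]
at [0.4571 0.0053 0.1917] yaw -0.382 t 36.48 shift [0.0236 0.0365 0.1517] rows> 3.9455005038895035 turn [0.0192 0.0062 0.201 ]
```

Request:
carry_out --pt "0 0 0 0 0 0.1 0.3" --pt "0 0 0 0 0 0.1 0.3" --pt "0 0 0 0 0 0 0.3" --pt "0 0 0 0 0 0 0.3" --pt "0 0 0 0 0 0 0.3" --pt "0 0 0 0 0 0 0.3"

```text
time: 36.98
ee_pos: [0.4568, 0.0047, 0.1912]
eef_rot: [[0.836, -0.548, -0.015], [-0.548, -0.836, -0.015], [-0.005, 0.021, -1.0]]
force: [0.4, 0.4, 0.9]
gripper_width: 0.0275
gripper_force: 0.0
```

```bash
python3 - <<'E'
from h import *
plan([.457,-.038,.04],-.583)
E
```

```text
at [0.4568 0.0047 0.1912] yaw -0.5802 t 36.98 shift [0.0236 0.0355 0.1512] rows> 3.928635263807207 turn [0.021  0.0046 0.0028]
```

Request:
carry_out --pt "0 0 0 0.021 0.0046 0.003 0.3" --pt "0.008 0.012 0 0 0 0 0.3" --pt "0.008 0.012 0.02 0 0 0 0.3" --pt "0.0076 0.0115 0.03 0 0 0 0.3" --pt "0 0 0.03 0 0 0 0.3" --pt "0 0 0.03 0 0 0 0.3" --pt "0 0 0.02 0 0 0 0.3" --pt "0 0 0.015 0 0 0 0.3" --pt "0 0 0.004 0 0 0 0.3" --pt "0 0 0 0 0 0 0.3" --pt "0 0 0 0 0 0 0.3"

```text
time: 37.9
ee_pos: [0.4572, -0.0389, 0.0427]
eef_rot: [[0.833, -0.553, 0.001], [-0.553, -0.833, -0.0], [0.001, -0.0, -1.0]]
force: [0.8, 0.9, -0.3]
gripper_width: 0.0275
gripper_force: 0.0
```

Request:
carry_out --pt "0 0 0.001 0 0 0 0.1" --pt "0 0 0.001 0 0 0 0" --pt "0 0 0 0 0 0 0" --pt "0 0 0 0 0 0 0" --pt "0 0 0 0 0 0 0" --pt "0 0 0 0 0 0 0" --pt "0 0 0 0 0 0 0" --squeeze 20

```text
time: 38.48
ee_pos: [0.4575, -0.0386, 0.0409]
eef_rot: [[0.833, -0.553, 0.001], [-0.553, -0.833, 0.0], [0.001, -0.001, -1.0]]
force: [-0.6, 0.5, 6.1]
gripper_width: 0.0115
gripper_force: 20.0
```

Request:
carry_out --pt "0 0 -0.01 0 0 0 0" --pt "0 0 -0.02 0 0 0 0" --pt "0 0 -0.03 0 0 0 0" --pt "0 0 -0.04 0 0 0 0" --pt "0 0 -0.02 0 0 0 0" --pt "0 0 0 0 0 0 0" --pt "0 0 0 0 0 0 0"

```text
time: 39.07
ee_pos: [0.4577, -0.0385, 0.1618]
eef_rot: [[0.833, -0.553, 0.003], [-0.553, -0.833, 0.0], [0.003, -0.002, -1.0]]
force: [0.7, 0.5, -1.0]
gripper_width: 0.0116
gripper_force: 20.0
```

```bash
python3 - <<'E'
from h import *
plan([.465,.316,.15])
E
```

```text
at [ 0.4577 -0.0385  0.1618] yaw -0.5862 t 39.07 shift [-0.19   -0.2993  0.0118] rows> 8.868402196631417 turn [-0.0022 -0.0025  0.    ]
```

Request:
carry_out --pt "-0.0136 -0.021 0 0 0 0 0" --pt "-0.0136 -0.021 0 0 0 0 0" --pt "-0.0136 -0.021 0 0 0 0 0" --pt "-0.0136 -0.021 0 0 0 0 0" --pt "-0.0136 -0.021 0 0 0 0 0" --pt "-0.0136 -0.021 0 0 0 0 0" --pt "-0.0136 -0.021 0 0 0 0 0" --pt "-0.0136 -0.021 0 0 0 0 0" --pt "-0.0136 -0.021 0 0 0 0 0" --pt "-0.0136 -0.021 0 0 0 0 0" --pt "-0.0136 -0.021 0 0 0 0 0" --pt "-0.0136 -0.021 0 0 0 0 0" --pt "-0.0136 -0.021 0 0 0 0 0" --pt "-0.0132 -0.021 0 0 0 0 0" --pt "0 0 0 0 0 0 0" --pt "0 0 0 0 0 0 0"

```text
time: 40.4
ee_pos: [0.4593, 0.3127, 0.1582]
eef_rot: [[0.835, -0.55, -0.002], [-0.55, -0.835, -0.003], [0.0, 0.004, -1.0]]
force: [-0.8, -0.6, 0.2]
gripper_width: 0.0118
gripper_force: 20.0
```

Request:
carry_out --pt "0 0 0.03 0 0 0 0" --pt "0 0 0.03 0 0 0 0" --pt "0 0 0.02 0 0 0 0" --pt "0 0 0 0 0 0 0" --pt "0 0 0 0 0 0 0.3" --pt "0 0 0 0 0 0 0.3" --pt "0 0 0 0 0 0 0.3" --pt "0 0 0 0 0 0 0.3" --pt "0 0 -0.03 0 0 0 0.3" --pt "0 0 -0.04 0 0 0 0.3" --pt "0 0 -0.04 0 0 0 0.3" --pt "-0.03 0 -0.01 0 0 0 0.3" --pt "-0.03 0 0 0 0 0 0.3" --pt "-0.02 0 0 0 0 0 0.3" --pt "0 0 0 0 0 0 0.3" --pt "0 0 0 0 0 0 0.3" --pt "0 0 0 0 0 0 0.3"

```text
time: 41.82
ee_pos: [0.395, 0.3557, 0.2008]
eef_rot: [[0.833, -0.553, 0.001], [-0.553, -0.833, 0.0], [0.0, -0.001, -1.0]]
force: [-0.2, -0.2, 0.1]
gripper_width: 0.0273
gripper_force: 0.0
```

```bash
python3 - <<'E'
from blob import *
c,im=shot("wrist","w12"); g=cv2.cvtColor(im,cv2.COLOR_BGR2GRAY); s=robot.sense(); print(s["ee_pos"],s["gripper_width"])
n,l,st,ce=cv2.connectedComponentsWithStats((g>115).astype(np.uint8))
for i in range(1,n):
    W=onplane(c,[ce[i]],.018)[0]
    if 40<st[i,4]<2500 and np.hypot(W[0]-.466,W[1]-.316)<.12: print("wrist",st[i],ce[i],W)
# reference cast of cuvettes left on deck, bar and parts from top camera
c,t=shot("top","top3"); gt=cv2.cvtColor(t,cv2.COLOR_BGR2GRAY); t0=cv2.cvtColor(cv2.imread("pics/top0.png"),cv2.COLOR_BGR2GRAY)
n,l,st,ce=cv2.connectedComponentsWithStats((cv2.absdiff(gt,t0)>30).astype(np.uint8))
for i in range(1,n):
    if st[i,4]>12: print("diff",st[i],ce[i].round(1),onplane(c,[ce[i]],.03)[0],"now",gt[l==i].mean(),"was",t0[l==i].mean())
E
```

```text
[0.3955 0.3551 0.2007] 0.027761594031063284
wrist [ 217   81   83   59 2152] [261.7375 115.053 ] [0.4811 0.3252 0.018 ]
diff [274 177  27  44 777] [286.  199.7] [ 0.6003 -0.0477  0.03  ] now 92.28828828828829 was 84.8893178893179
diff [369 187  21  24 394] [379.2 197.9] [ 0.6093 -0.3106  0.03  ] now 94.16243654822335 was 23.398477157360407
diff [288 216  12  14  46] [293.9 222.8] [ 0.5353 -0.0707  0.03  ] now 21.282608695652176 was 55.06521739130435
diff [369 227  20  22 332] [378.2 236.9] [ 0.4992 -0.3073  0.03  ] now 93.89759036144578 was 22.02710843373494
diff [154 240  14  15 100] [159.3 246.6] [0.4632 0.3057 0.03  ] now 107.57 was 63.88
diff [ 65 242   8   6  26] [ 68.  243.5] [0.468  0.5627 0.03  ] now 24.153846153846153 was 59.5
diff [230 242   9  12  59] [234.  247.5] [0.4639 0.096  0.03  ] now 67.40677966101696 was 119.57627118644068
diff [  13  245  128  175 6317] [ 61.8 300.8] [0.3093 0.5713 0.03  ] now 39.77584296343201 was 92.0435333227798
diff [276 247  10  12  57] [280.6 252.4] [ 0.4521 -0.0344  0.03  ] now 66.9298245614035 was 119.9298245614035
diff [ 49 251  19  15 145] [ 58.2 258.4] [0.4261 0.588  0.03  ] now 29.00689655172414 was 89.69655172413793
diff [  0 266  11  51 455] [  5.  291.1] [0.3335 0.7315 0.03  ] now 124.95384615384616 was 91.71648351648352
diff [364 267  21  21 258] [373.9 276.8] [ 0.3885 -0.2947  0.03  ] now 94.2751937984496 was 29.810077519379846
diff [ 127  297   77  123 4243] [168.9 360.4] [0.1529 0.2675 0.03  ] now 53.05067169455574 was 92.77610181475372
diff [ 472  353   88   67 2724] [520.8 395.2] [ 0.0761 -0.692   0.03  ] now 93.88032305433187 was 40.54295154185022
```

```bash
python3 - <<'E'
from plant import robot
print(robot.finish_job())
E
```

```text
the job is handed in; nothing more can be done
None
```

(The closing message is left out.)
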